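# Load the washing cassette and ratchet its cover tight

### The job

The loose impact sockets are going to the parts washer: swivel the blue cover of the cassette well aside, put every socket into the chamber, and swivel the cover fully shut over them. Then work the red ratchet handle to and fro until the clamp bar is right down tight on the cover; do not start tightening before the cover is shut, and leave the other tools where they lie.

Things in the scene. Friction and masses are not known exactly. Their poses are not given: they have to be found in the camera images.
- cassette: Parts-washing cassette, fixed to the bench: grey base plate 190 x 320 x 10 mm with an open steel chamber and, right of it, a 30 mm thick column with clamp bar and ratchet. Origin: under the chamber's middle, on the bench top; at yaw 0 x points away from the robot and y to its left. The places given below in 'cassette frame' are in mm from here.
- chamber_floor (a point): Middle of the chamber's floor, 10 mm above the bench. Inside, the chamber measures 130 mm (x) by 170 mm (y) about this point; its walls are 6 mm thick, their rim 90 mm above the bench.
- cover (a joint): Angle of the flat blue cover (160 x 218 x 6 mm, underside 92 mm above the bench) on its one vertical pivot screw: 0 = shut (stop), growing clockwise seen from above as it swings over the robot's side to the left, up to 1.75 rad (stop). From 1.57 on the chamber is all free. Stays where left; 1 N at the knob moves it. Shut, its right edge is a flange beside the chamber.
- cover_pivot (a point): Axis of the cover's pivot screw, on the cover's top, 98 mm above the bench, at the far left corner of the chamber (cassette frame x = 62, y = 101).
- cover_knob (a point): Middle of the cover's upright round black knob (24 mm thick, 40 mm tall, its foot on the cover), 118 mm above the bench, 146 mm from the pivot axis; with the cover shut at cassette frame x = -60, y = 20. Fingers can turn about it.
- ratchet_handle (a joint): Ratchet handle about the vertical clamp screw, rad, growing clockwise seen from above, between stops at 0 and 1.15. At 0 its arm points from the axis along the cassette's -x, turned 0.35 rad towards -y. Growing, it turns the screw with it; going back it clicks over and the screw stays. Teeth are 0.35 rad apart: that much of a swing can be idle.
- handle_grip (a point): Middle of the ratchet handle's upright round red grip (24 mm thick, 42 mm tall), 166 mm above the bench, the grip's foot at 145 mm; 105 mm from the screw's axis. 2 to 4 N here drive the screw. Fingers can turn about it.
- screw_axis (a point): Axis of the clamp screw, on top of the steel ratchet head (92 mm across), 154 mm above the bench, at cassette frame x = 0, y = -150.
- clamp_screw (a joint): Turn of the clamp screw, rad, clockwise seen from above: 0 = slack, 5.0 = tight (hard stop: the handle goes no farther forward). Starts between 0 and 0.8; turned by the ratchet handle. Each rad lowers the yellow clamp bar by 2.4 mm, from 12.5 mm above the shut cover's flange down onto it.
- socket_1: Deep impact socket: dark steel cylinder 38 mm in diameter, 74 mm long, with a thin red band, 0.15 to 0.3 kg, standing on the bench at the start. Origin: centre of its lower end; z along its axis to the upper end. Absent in some starts.
- socket_2: Deep impact socket: dark steel cylinder 36 mm in diameter, 70 mm long, with a thin yellow band, 0.15 to 0.3 kg, standing on the bench at the start. Origin: centre of its lower end; z along its axis to the upper end. Absent in some starts.
- socket_3: Deep impact socket: dark steel cylinder 34 mm in diameter, 66 mm long, with a thin green band, 0.15 to 0.3 kg, standing on the bench at the start. Origin: centre of its lower end; z along its axis to the upper end. Absent in some starts.
- socket_4: Deep impact socket: dark steel cylinder 32 mm in diameter, 62 mm long, with a thin blue band, 0.15 to 0.3 kg, standing on the bench at the start. Origin: centre of its lower end; z along its axis to the upper end. Absent in some starts.
- screwdriver_red: Bystander: red-handled screwdriver, 180 mm long, lying on the bench; loose, to be left alone
- hexkey_folder: Bystander: folding hex-key set with a red frame, 121 x 68 x 23 mm, lying on the bench; loose, to be left alone

How it is judged:
By the outcome, as a careful person would: the job done as asked, in the order asked, and still so for the second after the job is handed in, with the robot touching nothing.
Of socket_1, socket_2, socket_3, socket_4 only 2 to 4 are there at a start; the rules pass over those that are not, and their reading is None.
At some moment in a run one of socket_1, socket_2, socket_3, socket_4 may be knocked a few centimetres aside while the robot is not near it.
Once in a run the grip may slacken for a moment while it holds something.
It also fails if it takes over 210 s, if anything falls off the work surface, if the arm or the gripper's body presses on something with over 40 N, if the wrist force passes 120 N, or if a joint passes its speed limit or range.

### The arm

A 6-joint arm with a two-finger parallel gripper is mounted at the origin on a cart in front of the work surface, level with it; the furniture and walls round the work are solid. World frame = base frame: x ahead of the robot, y to its left, z up, the work surface at z = 0. Lengths are in m, angles in rad, forces in N, time in s.
With the tool pointing down it reaches from about 0.275 to 0.75 m from the base axis. Payload 10.2 kg.
Tool frame: the origin (TCP) lies where the fingers leave the gripper's body, on its centre line; the fingertips stand 64 mm ahead of it and the grasp point (between the pads) lies 45 mm ahead of it; z points along the fingers, y is the line along which they close (so a half turn about z gives the same grasp; the last joint's range is limited). The gripper opens to 88 mm and grips with 3 to 60 N. Pads are 18 mm wide; open, the fingers measure 123 mm over their backs; the gripper's body (75 mm by 187 mm) begins 45 mm behind the grasp point.
Start: joints at [0.889, 0.313, 1.498, -0, 1.331, -0.223], TCP at [0.233, 0.471, 0.303] pointing down, gripper open.
Joint ranges: [-2.94, 2.94], [-0.97, 2.17], [0.19, 2.56], [-1.23, 4.37], [0.02, 3.11], [-2.88, 2.88]. Speed limits (rad/s): [2.39, 2.39, 3.01, 3.14, 3.14, 3.14].

### API

Orientations are given as a rotation vector (axis times angle).
In Python, from plant import ctrl gives the robot as it stands.
- The arm moves only by the tool drive_tool, never from a script. Its argument "motion" is a list of rows, each an object with "turn": the turn, a rotation vector about the tool's x, y, z in rad, a list of three; "xyz": the shift along the tool's x, y, z in cm, a list of three; "grip": the finger opening in cm, from 0 to 8.81. In form: [{"turn": [wx, wy, wz], "xyz": [x, y, z], "grip": grip}, ...]. A call has 1 to 10 rows; each row shifts and turns the commanded pose from where the row before left it, along the tool's axes as they then stand; what a row does not reach is not made up. A row lasts 1/10 s, in which the tool goes at most 50 mm and 8.59 degrees, less where a joint would pass 70% of its speed; a pose out of reach is approached as far as the arm can. A call with a gripper value outside its range is refused whole. The fingers move at their own pace and stop on an object; "squeeze" is the grip in N (left out, the last holds). Time passes only in rows, so rows that do not move let the fingers close. It gives the time, the measured TCP pose, the force, the opening and the grip force at its end, in the units of the state.
- ctrl.get_state(): the state, without advancing time (a new reading comes with each control period).
- ctrl.camera(name): name is "scene" or "top"; returns a dict with "color" (400x640x3 uint8, blue, green, red), "fovy" (degrees; the focal length in pixels is half the picture's height over the tangent of half this angle, whatever the lens; pixels are square), "cx", "cy" (the principal point, pixels), "T" (4x4, takes a point from camera to world coordinates). Camera axes: x right, y down, z forward; pixel columns grow to the right and rows downward; lengths in m; the calibration is good to about 2 mm. A picture is of the moment at which its call begins. There is no depth.
- ctrl.finish_job(): hands the job in; it is judged then, once.
The state is a dict: "time": time; "q": joint angles; "qvel": joint speeds; "joint_efforts": joint torques, N m; "tool_pos": TCP position; "orientation": TCP orientation; "force": force on the tool from outside, world axes, zero at the start; "wrist_torque": the same for the moment, N m; "finger_gap": finger opening in m; "grasp_force": force on a finger pad.
Only numpy, scipy, OpenCV 4.12 (cv2) and the standard library are available. Lean on these libraries where they do the work, as an engineer would, in place of code of your own. Each camera call takes 0.05 s, during which the arm holds its last target. There are 200 camera calls.

## Working session

There is one attempt and no reset: what is moved stays moved. The work goes in short steps, Python scripts to look and compute and a tool call to move; the robot and the scene stay as the last step left them, time stands still between calls to the robot, and variables do not carry over. Pictures are saved under pics/ and viewed, at most 14 in all, crops included, and the job is handed in when it is done.

Besides the shell and the picture viewer there is one more tool, called after "Emit:" as name(argument=value, ...), one argument or row to a line, values as JSON. drive_tool: Moves the arm, as the interface text tells. Its arguments: {"type":"object","properties":{"motion":{"type":"array"},"squeeze":{"type":"number"}},"required":["motion"]}

```bash
ls; mkdir -p pics; cat > h.py <<'E'
import numpy as np, cv2
from plant import ctrl
from scipy.spatial.transform import Rotation as R
def cam(n):
    c=ctrl.camera(n); c["f"]=c["color"].shape[0]/2/np.tan(np.radians(c["fovy"])/2); c["T"]=np.array(c["T"]); return c
def ray(c,u,v,z):
    d=c["T"][:3,:3]@np.array([(u-c["cx"])/c["f"],(v-c["cy"])/c["f"],1]); o=c["T"][:3,3]
    return o+d*(z-o[2])/d[2]
def proj(c,p):
    q=c["T"][:3,:3].T@(np.array(p)-c["T"][:3,3]); return q[:2]/q[2]*c["f"]+[c["cx"],c["cy"]]
E
python3 - <<'E'
from h import *
s=ctrl.get_state(); print({k:np.round(v,3) for k,v in s.items()})
for n in("scene","top"):
    c=cam(n); cv2.imwrite(f"pics/{n}0.png",c["color"]); print(n,c["f"],c["cx"],c["cy"],c["T"].round(3))
E
```

```text
pics
{'time': np.float64(0.0), 'q': array([ 0.889,  0.313,  1.498, -0.   ,  1.331, -0.223]), 'qvel': array([-0.001,  0.001,  0.   , -0.001, -0.003,  0.   ]), 'joint_efforts': array([ 0.0000e+00, -4.0221e+01, -2.5227e+01,  6.9000e-02,  3.5000e-02,
       -0.0000e+00]), 'tool_pos': array([0.232, 0.471, 0.302]), 'orientation': array([-7.140e-01, -3.059e+00,  2.000e-03]), 'force': array([0.107, 0.176, 0.182]), 'wrist_torque': array([-0.016,  0.021, -0.093]), 'grasp_force': np.float64(0.0), 'finger_gap': np.float64(0.088)}
scene 417.57831363117543 317.01403909450886 200.57476507179234 [[ 0.686 -0.478  0.549 -0.138]
 [-0.728 -0.458  0.51  -0.679]
 [ 0.007 -0.75  -0.662  0.998]
 [ 0.     0.     0.     1.   ]]
top 399.4379974086589 327.5128729748123 197.74010825173355 [[ 0.024 -0.997  0.076  0.511]
 [-1.    -0.025 -0.013 -0.002]
 [ 0.014 -0.076 -0.997  1.199]
 [ 0.     0.     0.     1.   ]]
```

View pics/top0.png

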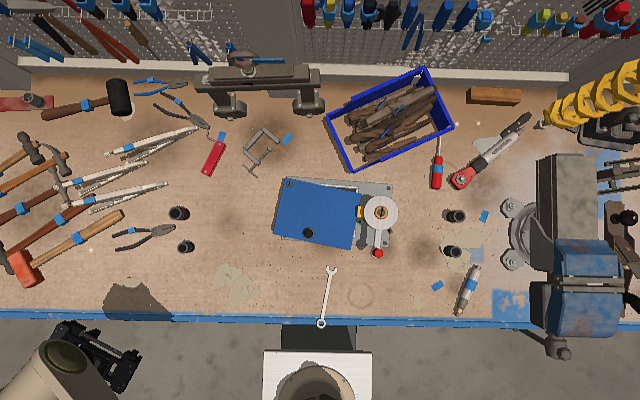

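View pics/scene0.png

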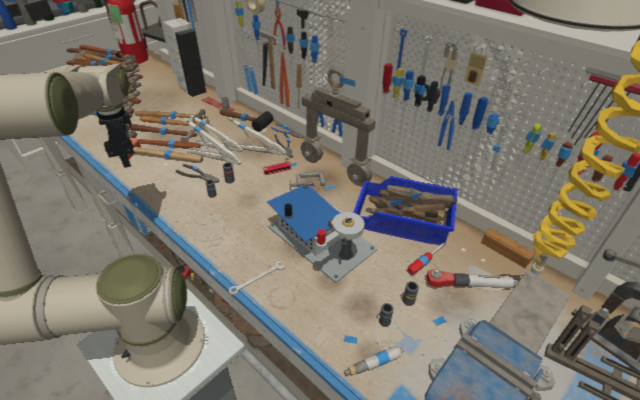

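The top view shows the cover shut with the knob at (307,233), the ratchet head at (380,212) and the red grip at (378,253). There are four sockets, at about (180,213), (186,247), (456,216) and (453,252). Next I'll zoom in on these.

```bash
python3 - <<'E'
from h import *
c=cam("top"); im=c["color"]; hsv=cv2.cvtColor(im,cv2.COLOR_BGR2HSV)
t=[]
for (x,y) in [(180,213),(186,247),(456,216),(453,252)]:
    t.append(cv2.resize(im[y-20:y+20,x-20:x+20],(200,200),interpolation=cv2.INTER_NEAREST))
s=cam("scene");
for (x,y) in [(228,172),(211,187),(411,293),(386,315)]:
    t.append(cv2.resize(s["color"][y-20:y+20,x-20:x+20],(200,200),interpolation=cv2.INTER_NEAREST))
a=cv2.resize(im[165:277,260:420],(800,560),interpolation=cv2.INTER_NEAREST)
cv2.imwrite("pics/z1.png",np.vstack([np.hstack(t[:4]),np.hstack(t[4:])])); cv2.imwrite("pics/z2.png",a)
m=cv2.inRange(hsv,(100,120,60),(125,255,255)); m[:, :265]=0; m[:,362:]=0; m[:172]=0;m[255:]=0
k=max(cv2.findContours(m,0,2)[0],key=cv2.contourArea); r=cv2.minAreaRect(k); print(r)
P=np.array([ray(c,*p,.098)[:2] for p in cv2.boxPoints(r)]); print(P.round(4))
print("knob",ray(c,307,233,.138),"axis",ray(c,380,212,.16),"grip",ray(c,378,253,.187))
for (x,y) in [(180,213),(186,247),(456,216),(453,252)]:
    w=im[y-18:y+18,x-18:x+18].max(2); k=max(cv2.findContours((w<75).astype(np.uint8),0,2)[0],key=cv2.contourArea)
    print(cv2.boundingRect(k),cv2.contourArea(k),(x-18,y-18))
E
```

```text
((316.9609680175781, 213.34878540039062), (78.99246978759766, 57.69034957885742), 12.094758033752441)
[[ 0.4939  0.1332]
 [ 0.6503  0.1052]
 [ 0.6098 -0.1099]
 [ 0.4538 -0.0795]]
knob [0.49744786 0.0367839  0.138     ] axis [ 0.55679864 -0.15260943  0.16      ] grip [ 0.45218245 -0.14510325  0.187     ]
(7, 11, 21, 14) 148.0 (162, 195)
(16, 13, 11, 11) 52.0 (168, 229)
(8, 13, 12, 11) 66.0 (438, 198)
(8, 12, 11, 11) 52.5 (435, 234)
```

View pics/z1.png

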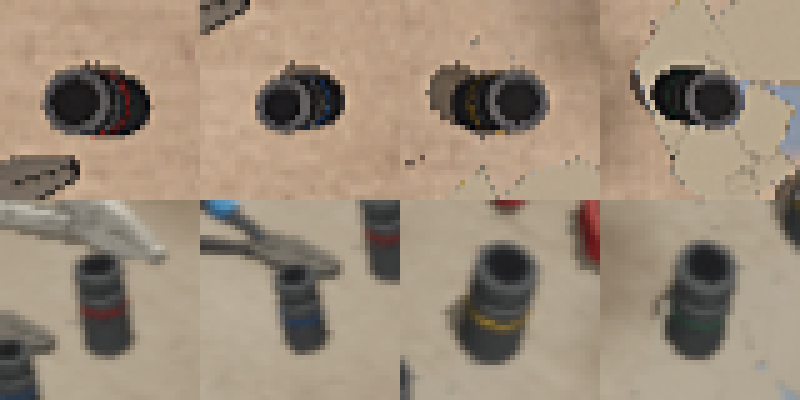

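View pics/z2.png

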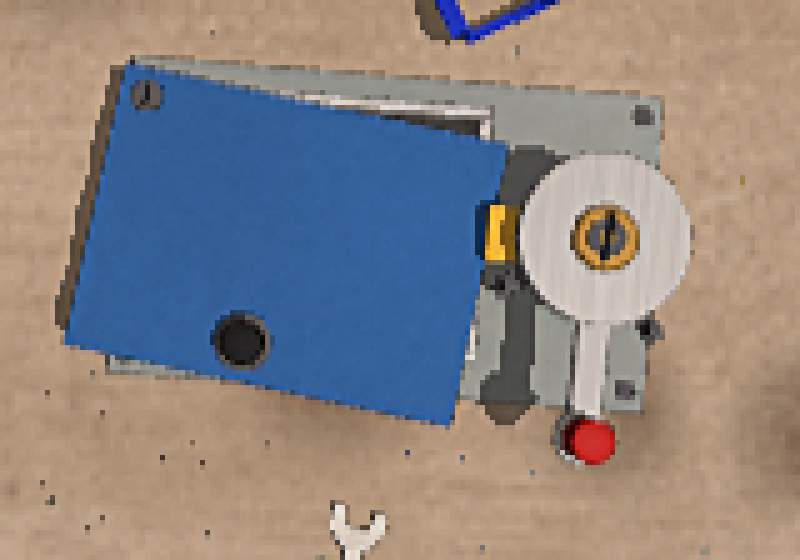

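```bash
cat >> h.py <<'E'
def cas(p,F): # cassette mm -> world
    a=F[2]; return np.array(F[:2])+np.array([[np.cos(a),-np.sin(a)],[np.sin(a),np.cos(a)]])@(np.array(p)/1000)
E
python3 - <<'E'
from h import *
c=cam("top"); s=cam("scene")
S={"s1":(175.2,213,.074),"s4":(182.8,247.8,.062),"s2":(459.6,216.4,.07),"s3":(455.8,252,.066)}
for k,v in S.items():
    p=ray(c,*v); print(k,p.round(4),np.hypot(*p[:2]).round(3),"scene top px",proj(s,p).round(1))
pv=ray(c,289.4,184,.098); ax=ray(c,381.2,212.6,.158); kn=ray(c,308.6,233,.138); gr=ray(c,378.4,253.2,.187)
d=pv[:2]-ax[:2]; print("dist",np.linalg.norm(d),np.hypot(62,251))
yaw=np.arctan2(d[1],d[0])-np.arctan2(251,62); F=[0,0,yaw]; 
o=(pv[:2]-cas((62,101),F)+ax[:2]-cas((0,-150),F))/2; F=[*o,yaw]; print("F",np.round(F,4))
for q in [(281.6,240),(392.4,184.4),(388.4,247.4),(286,176.6)]:
    p=ray(c,*q,.01)[:2]-o; print("plate", (np.array([[np.cos(yaw),np.sin(yaw)],[-np.sin(yaw),np.cos(yaw)]])@p*1000).round())
e=kn[:2]-pv[:2]; print("knob",kn.round(4),np.linalg.norm(e), "cover ang",np.arctan2(-81,-122)-np.arctan2(e[1],e[0])+yaw)
g=gr[:2]-ax[:2]; h0=yaw-np.pi+.35; print("grip",gr.round(4),np.linalg.norm(g),"handle",(h0-np.arctan2(g[1],g[0])))
print("pv",pv,"ax",ax)
for n,p in (("knob",kn),("grip",gr),("ax",ax)): print(n,proj(s,p))
E
```

```text
s1 [0.5436 0.4096 0.074 ] 0.681 scene top px [227.1 164.9]
s4 [0.4466 0.3875 0.062 ] 0.591 scene top px [209.5 181.9]
s2 [ 0.5539 -0.3922  0.07  ] 0.679 scene top px [411.7 285.9]
s3 [ 0.4531 -0.3826  0.066 ] 0.593 scene top px [386.8 307.6]
dist 0.25803991903599477 258.54400012377005
F [ 0.5635 -0.0065 -0.0545]
plate [-97. 117.]
plate [  95. -199.]
plate [ -94. -200.]
plate [ 92. 121.]
knob [0.4975 0.0326 0.138 ] 0.14542310516275037 cover ang 0.12021411543428306
grip [ 0.4517 -0.1461  0.187 ] 0.10416685468479135 handle -5.8921474924164805
pv [0.6308413  0.09070369 0.098     ] ax [ 0.55539736 -0.156061    0.158     ]
knob [288.12734385 205.40167784]
grip [320.82556121 230.72358117]
ax [347.69609658 220.85905649]
```

Everything checks out: the pivot-to-axis distance, knob radius, handle radius and plate size all match, and the sockets reproject within a few pixels. First I'll turn the tool so that its y lies along world x.

Emit:
drive_tool(
  motion=[
    {"turn": [0, 0, 0.139], "xyz": [0, 0, 0], "grip": 6},
    {"turn": [0, 0, 0.139], "xyz": [0, 0, 0], "grip": 6},
    {"turn": [0, 0, 0.139], "xyz": [0, 0, 0], "grip": 6},
    {"turn": [0, 0, 0.139], "xyz": [0, 0, 0], "grip": 6},
    {"turn": [0, 0, 0.139], "xyz": [0, 0, 0], "grip": 6},
    {"turn": [0, 0, 0.139], "xyz": [0, 0, 0], "grip": 6},
    {"turn": [0, 0, 0.139], "xyz": [0, 0, 0], "grip": 6},
    {"turn": [0, 0, 0.139], "xyz": [0, 0, 0], "grip": 6},
    {"turn": [0, 0, 0], "xyz": [0, 0, 0], "grip": 6},
  ],
)

```text
time: 1.2
tool_pos: [0.2325, 0.4707, 0.3026]
orientation: [2.223, 2.22, -0.0]
force: [0.3, -0.1, 0.1]
finger_gap: 0.06
grasp_force: 0.0
```

Emit:
drive_tool(
  motion=[
    {"turn": [0, 0, 0], "xyz": [-4, 2.4, 0], "grip": 6},
    {"turn": [0, 0, 0], "xyz": [-4, 2.4, 0], "grip": 6},
    {"turn": [0, 0, 0], "xyz": [-4, 2.4, 0], "grip": 6},
    {"turn": [0, 0, 0], "xyz": [-4, 2.4, 0], "grip": 6},
    {"turn": [0, 0, 0], "xyz": [-4, 2.4, 0], "grip": 6},
    {"turn": [0, 0, 0], "xyz": [-4, 2.4, 0], "grip": 6},
    {"turn": [0, 0, 0], "xyz": [-4, 2.4, 0], "grip": 6},
    {"turn": [0, 0, 0], "xyz": [-4, 2.4, 0], "grip": 6},
    {"turn": [0, 0, 0], "xyz": [-4, 2.4, 0], "grip": 6},
    {"turn": [0, 0, 0], "xyz": [-4, 2.4, 0], "grip": 6},
  ],
)

```text
time: 2.2
tool_pos: [0.4731, 0.0688, 0.3029]
orientation: [2.217, 2.226, 0.0]
force: [0.1, 0.7, 0.2]
finger_gap: 0.0599
grasp_force: 0.0
```

Emit:
drive_tool(
  motion=[
    {"turn": [0, 0, 0], "xyz": [-1.9, 1.25, 0], "grip": 6},
    {"turn": [0, 0, 0], "xyz": [-1.9, 1.25, 0], "grip": 6},
    {"turn": [0, 0, 0], "xyz": [0, 0, 0], "grip": 6},
    {"turn": [0, 0, 0], "xyz": [0, 0, 0], "grip": 6},
  ],
)

```text
time: 2.6
tool_pos: [0.4973, 0.0329, 0.3025]
orientation: [-2.219, -2.223, 0.0]
force: [0.2, -0.2, 0.0]
finger_gap: 0.0599
grasp_force: 0.0
```

Emit:
drive_tool(
  motion=[
    {"turn": [0, 0, 0], "xyz": [0, 0, 4], "grip": 6},
    {"turn": [0, 0, 0], "xyz": [0, 0, 4], "grip": 6},
    {"turn": [0, 0, 0], "xyz": [0, 0, 3], "grip": 6},
    {"turn": [0, 0, 0], "xyz": [0, 0, 2.4], "grip": 6},
    {"turn": [0, 0, 0], "xyz": [0, 0, 0], "grip": 6},
    {"turn": [0, 0, 0], "xyz": [0, 0, 0], "grip": 2},
    {"turn": [0, 0, 0], "xyz": [0, 0, 0], "grip": 2},
    {"turn": [0, 0, 0], "xyz": [0, 0, 0], "grip": 2},
    {"turn": [0, 0, 0], "xyz": [0, 0, 0], "grip": 2},
  ],
  squeeze=15,
)

```text
time: 3.5
tool_pos: [0.4977, 0.0327, 0.1695]
orientation: [2.22, 2.221, 0.001]
force: [-0.2, -1.1, 0.1]
finger_gap: 0.0302
grasp_force: 0.0
```

```bash
python3 - <<'E'
from h import *
F=[.5635,-.0065,-.0545]; pv=np.array([.6308,.0907])
p=ctrl.get_state()["tool_pos"][:2]; e=p-pv; r=np.hypot(*e); a0=np.arctan2(e[1],e[0]); print(p,r)
th0=np.arctan2(-81,-122)+F[2]-a0; print("th",th0%(2*np.pi))
th0%=2*np.pi
prev=p
for th in np.linspace(th0,1.70,21)[1:]:
    a=np.arctan2(-81,-122)+F[2]-th; q=pv+r*np.array([np.cos(a),np.sin(a)]); d=(q-prev)*100; d=np.round(d,2); prev=prev+d/100; print(f"[{d[1]:.2f},{d[0]:.2f}]",prev.round(3))
E
```

```text
[0.49773519 0.03272943] 0.14514417206919605
th 0.1207464873647961
[1.07,-0.42] [0.494 0.043]
[1.09,-0.33] [0.49  0.054]
[1.12,-0.24] [0.488 0.066]
[1.14,-0.15] [0.486 0.077]
[1.14,-0.07] [0.486 0.088]
[1.15,0.03] [0.486 0.1  ]
[1.14,0.12] [0.487 0.111]
[1.13,0.20] [0.489 0.123]
[1.10,0.30] [0.492 0.134]
[1.08,0.38] [0.496 0.144]
[1.05,0.47] [0.501 0.155]
[1.01,0.54] [0.506 0.165]
[0.96,0.63] [0.512 0.175]
[0.91,0.70] [0.519 0.184]
[0.85,0.76] [0.527 0.192]
[0.79,0.83] [0.535 0.2  ]
[0.72,0.90] [0.544 0.207]
[0.64,0.94] [0.554 0.214]
[0.57,1.00] [0.564 0.219]
[0.49,1.03] [0.574 0.224]
```

Emit:
drive_tool(
  motion=[
    {"turn": [0, 0, 0], "xyz": [0, 0, 0], "grip": 2},
    {"turn": [0, 0, 0], "xyz": [0, 0, 0], "grip": 2},
    {"turn": [0, 0, 0], "xyz": [0, 0, 0], "grip": 2},
  ],
)

```text
time: 3.8
tool_pos: [0.497, 0.0326, 0.1692]
orientation: [-2.22, -2.221, 0.002]
force: [-5.2, -1.0, 6.3]
finger_gap: 0.0236
grasp_force: 15.0
```

Emit:
drive_tool(
  motion=[
    {"turn": [0, 0, 0], "xyz": [1.07, -0.42, 0], "grip": 2},
    {"turn": [0, 0, 0], "xyz": [1.09, -0.33, 0], "grip": 2},
    {"turn": [0, 0, 0], "xyz": [1.12, -0.24, 0], "grip": 2},
    {"turn": [0, 0, 0], "xyz": [1.14, -0.15, 0], "grip": 2},
    {"turn": [0, 0, 0], "xyz": [1.14, -0.07, 0], "grip": 2},
    {"turn": [0, 0, 0], "xyz": [1.15, 0.03, 0], "grip": 2},
    {"turn": [0, 0, 0], "xyz": [1.14, 0.12, 0], "grip": 2},
    {"turn": [0, 0, 0], "xyz": [1.13, 0.2, 0], "grip": 2},
    {"turn": [0, 0, 0], "xyz": [1.1, 0.3, 0], "grip": 2},
    {"turn": [0, 0, 0], "xyz": [1.08, 0.38, 0], "grip": 2},
  ],
)

```text
time: 4.8
tool_pos: [0.4937, 0.146, 0.169]
orientation: [-2.217, -2.218, 0.006]
force: [-14.6, 2.9, 14.7]
finger_gap: 0.0237
grasp_force: 14.9
```

Emit:
drive_tool(
  motion=[
    {"turn": [0, 0, 0], "xyz": [1.05, 0.47, 0], "grip": 2},
    {"turn": [0, 0, 0], "xyz": [1.01, 0.54, 0], "grip": 2},
    {"turn": [0, 0, 0], "xyz": [0.96, 0.63, 0], "grip": 2},
    {"turn": [0, 0, 0], "xyz": [0.91, 0.7, 0], "grip": 2},
    {"turn": [0, 0, 0], "xyz": [0.85, 0.76, 0], "grip": 2},
    {"turn": [0, 0, 0], "xyz": [0.79, 0.83, 0], "grip": 2},
    {"turn": [0, 0, 0], "xyz": [0.72, 0.9, 0], "grip": 2},
    {"turn": [0, 0, 0], "xyz": [0.64, 0.94, 0], "grip": 2},
    {"turn": [0, 0, 0], "xyz": [0.57, 1.0, 0], "grip": 2},
    {"turn": [0, 0, 0], "xyz": [0.49, 1.03, 0], "grip": 2},
  ],
)

```text
time: 5.8
tool_pos: [0.5684, 0.2334, 0.1689]
orientation: [-2.206, -2.209, -0.003]
force: [-30.2, 49.5, 14.3]
finger_gap: 0.0266
grasp_force: 25.6
```

Emit:
drive_tool(
  motion=[
    {"turn": [0, 0, 0], "xyz": [0, 0, 0], "grip": 2},
    {"turn": [0, 0, 0], "xyz": [0, 0, 0], "grip": 6},
    {"turn": [0, 0, 0], "xyz": [0, 0, 0], "grip": 6},
    {"turn": [0, 0, 0], "xyz": [0, 0, 0], "grip": 6},
    {"turn": [0, 0, 0], "xyz": [0, 0, 0], "grip": 6},
    {"turn": [0, 0, 0], "xyz": [0, 0, -4], "grip": 6},
    {"turn": [0, 0, 0], "xyz": [0, 0, -4], "grip": 6},
  ],
)

```text
time: 6.5
tool_pos: [0.5729, 0.2254, 0.2489]
orientation: [-2.218, -2.222, 0.003]
force: [0.2, -0.3, 0.4]
finger_gap: 0.0599
grasp_force: 0.0
```

Emit:
drive_tool(
  motion=[
    {"turn": [0, 0, 0], "xyz": [4.6, -0.7, 0], "grip": 7},
    {"turn": [0, 0, 0], "xyz": [4.6, -0.7, 0], "grip": 7},
    {"turn": [0, 0, 0], "xyz": [4.6, -0.75, 0], "grip": 7},
    {"turn": [0, 0, 0], "xyz": [4.6, -0.75, 0], "grip": 7},
    {"turn": [0, 0, 0], "xyz": [0, 0, 0], "grip": 7},
    {"turn": [0, 0, 0], "xyz": [0, 0, 0], "grip": 7},
  ],
)

```text
time: 7.1
tool_pos: [0.5439, 0.4095, 0.2481]
orientation: [-2.219, -2.224, 0.001]
force: [-0.8, 0.6, 0.3]
finger_gap: 0.0699
grasp_force: 0.0
```

```bash
python3 - <<'E'
from h import *
c=cam("top"); s=cam("scene")
cv2.imwrite("pics/m1.png",np.vstack([c["color"][150:280,100:500],s["color"][140:340,120:520]]))
E
```

```text
(no output)
```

View pics/m1.png

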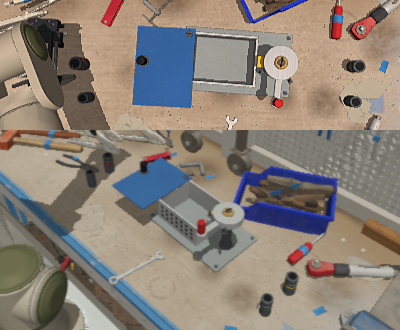

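Emit:
drive_tool(
  motion=[
    {"turn": [0, 0, 0], "xyz": [0, 0, 4], "grip": 7},
    {"turn": [0, 0, 0], "xyz": [0, 0, 4], "grip": 7},
    {"turn": [0, 0, 0], "xyz": [0, 0, 4], "grip": 7},
    {"turn": [0, 0, 0], "xyz": [0, 0, 2.3], "grip": 7},
    {"turn": [0, 0, 0], "xyz": [0, 0, 0], "grip": 2},
    {"turn": [0, 0, 0], "xyz": [0, 0, 0], "grip": 2},
    {"turn": [0, 0, 0], "xyz": [0, 0, 0], "grip": 2},
    {"turn": [0, 0, 0], "xyz": [0, 0, 0], "grip": 2},
    {"turn": [0, 0, 0], "xyz": [0, 0, 0], "grip": 2},
    {"turn": [0, 0, 0], "xyz": [0, 0, 0], "grip": 2},
  ],
  squeeze=40,
)

```text
time: 8.2
tool_pos: [0.545, 0.4085, 0.1074]
orientation: [2.221, 2.221, 0.003]
force: [-1.7, -0.5, 6.4]
finger_gap: 0.0373
grasp_force: 39.8
```

```bash
python3 - <<'E'
from h import *
F=[.5635,-.0065,-.0545]
c=cam("top"); p=ray(c,241.3,210,.138)[:2]; e=p-[.6308,.0907]; print(p,np.hypot(*e),(np.arctan2(-81,-122)+F[2]-np.arctan2(e[1],e[0]))%6.283)
for n,q in dict(s1=(14,58),s2=(-14,24),s4=(14,-11),s3=(-14,-46)).items(): print(n,cas(q,F).round(4))
E
```

```text
[0.55396692 0.21241305] 0.1439353643506846 1.5391285390356941
s1 [0.5806 0.0507]
s2 [0.5508 0.0182]
s4 [ 0.5769 -0.0182]
s3 [ 0.547  -0.0517]
```

Emit:
drive_tool(
  motion=[
    {"turn": [0, 0, 0], "xyz": [0, 0, -1], "grip": 2},
    {"turn": [0, 0, 0], "xyz": [0, 0, -3], "grip": 2},
    {"turn": [0, 0, 0], "xyz": [0, 0, -4.5], "grip": 2},
    {"turn": [0, 0, 0], "xyz": [0, 0, -4.5], "grip": 2},
    {"turn": [0, 0, 0], "xyz": [0, 0, -4.5], "grip": 2},
    {"turn": [0, 0, 0], "xyz": [-2, 0.2, 0], "grip": 2},
    {"turn": [0, 0, 0], "xyz": [-4, 0.4, 0], "grip": 2},
    {"turn": [0, 0, 0], "xyz": [-4, 0.4, 0], "grip": 2},
    {"turn": [0, 0, 0], "xyz": [-4, 0.4, 0], "grip": 2},
    {"turn": [0, 0, 0], "xyz": [-4, 0.4, 0], "grip": 2},
  ],
)

```text
time: 9.25
tool_pos: [0.5625, 0.2267, 0.2812]
orientation: [2.221, 2.222, 0.0]
force: [-0.5, 0.1, -2.7]
finger_gap: 0.037
grasp_force: 39.9
```

Emit:
drive_tool(
  motion=[
    {"turn": [0, 0, 0], "xyz": [-4, 0.4, 0], "grip": 2},
    {"turn": [0, 0, 0], "xyz": [-4, 0.4, 0], "grip": 2},
    {"turn": [0, 0, 0], "xyz": [-4, 0.4, 0], "grip": 2},
    {"turn": [0, 0, 0], "xyz": [-4, 0.4, 0], "grip": 2},
    {"turn": [0, 0, 0], "xyz": [-1.8, 0.4, 0], "grip": 2},
    {"turn": [0, 0, 0], "xyz": [0, 0, 0], "grip": 2},
    {"turn": [0, 0, 0], "xyz": [0, 0, 0], "grip": 2},
  ],
)

```text
time: 9.95
tool_pos: [0.5826, 0.0505, 0.281]
orientation: [-2.222, -2.221, -0.0]
force: [0.2, 0.0, -1.9]
finger_gap: 0.0371
grasp_force: 39.9
```

Emit:
drive_tool(
  motion=[
    {"turn": [0, 0, 0], "xyz": [0, 0, 4], "grip": 2},
    {"turn": [0, 0, 0], "xyz": [0, 0, 4], "grip": 2},
    {"turn": [0, 0, 0], "xyz": [0, 0, 4], "grip": 2},
    {"turn": [0, 0, 0], "xyz": [0, 0, 2.5], "grip": 2},
    {"turn": [0, 0, 0], "xyz": [0, 0, 1], "grip": 2},
    {"turn": [0, 0, 0], "xyz": [0, 0, 0.7], "grip": 2},
    {"turn": [0, 0, 0], "xyz": [0, 0, 0.2], "grip": 2},
    {"turn": [0, 0, 0], "xyz": [0, 0, 0], "grip": 2},
  ],
)

```text
time: 10.75
tool_pos: [0.5832, 0.0504, 0.1179]
orientation: [2.22, 2.221, 0.002]
force: [0.8, 0.5, -2.3]
finger_gap: 0.0373
grasp_force: 39.9
```

Emit:
drive_tool(
  motion=[
    {"turn": [0, 0, 0], "xyz": [0, 0, 0], "grip": 4.8},
    {"turn": [0, 0, 0], "xyz": [0, 0, 0], "grip": 4.8},
    {"turn": [0, 0, 0], "xyz": [0, 0, 0], "grip": 4.8},
    {"turn": [0, 0, 0], "xyz": [0, 0, -2], "grip": 4.8},
    {"turn": [0, 0, 0], "xyz": [0, 0, -4], "grip": 4.8},
    {"turn": [0, 0, 0], "xyz": [0, 0, -5], "grip": 4.8},
    {"turn": [0, 0, 0], "xyz": [0, 0, -5], "grip": 6.5},
    {"turn": [0, 0, 0], "xyz": [4, -2, 0], "grip": 7},
    {"turn": [0, 0, 0], "xyz": [4, -2, 0], "grip": 7},
    {"turn": [0, 0, 0], "xyz": [4, -2, 0], "grip": 7},
  ],
)

```text
time: 11.75
tool_pos: [0.5219, 0.1713, 0.2773]
orientation: [2.222, 2.22, 0.001]
force: [0.2, 0.2, 0.7]
finger_gap: 0.0701
grasp_force: 0.0
```

Emit:
drive_tool(
  motion=[
    {"turn": [0, 0, 0], "xyz": [4, -2, 0], "grip": 7},
    {"turn": [0, 0, 0], "xyz": [4, -2, 0], "grip": 7},
    {"turn": [0, 0, 0], "xyz": [4, -2, 0], "grip": 7},
    {"turn": [0, 0, 0], "xyz": [4, -1.6, 0], "grip": 7},
    {"turn": [0, 0, 0], "xyz": [3, 0, 0], "grip": 7},
    {"turn": [0, 0, 0], "xyz": [2.7, 0, 0], "grip": 7},
    {"turn": [0, 0, 0], "xyz": [0, 0, 0], "grip": 7},
    {"turn": [0, 0, 0], "xyz": [0, 0, 0], "grip": 7},
  ],
)

```text
time: 12.55
tool_pos: [0.4466, 0.387, 0.2766]
orientation: [2.221, 2.222, -0.0]
force: [0.4, -0.2, -0.3]
finger_gap: 0.0695
grasp_force: 0.0
```

```bash
python3 - <<'E'
from h import *
c=cam("top"); s=cam("scene"); print(ctrl.get_state()["tool_pos"])
cv2.imwrite("pics/m2.png",np.vstack([cv2.resize(c["color"][160:275,120:480],(720,230)),cv2.resize(s["color"][150:330,150:510],(720,360))]))
E
```

```text
[0.44696833 0.3862426  0.2768526 ]
```

View pics/m2.png

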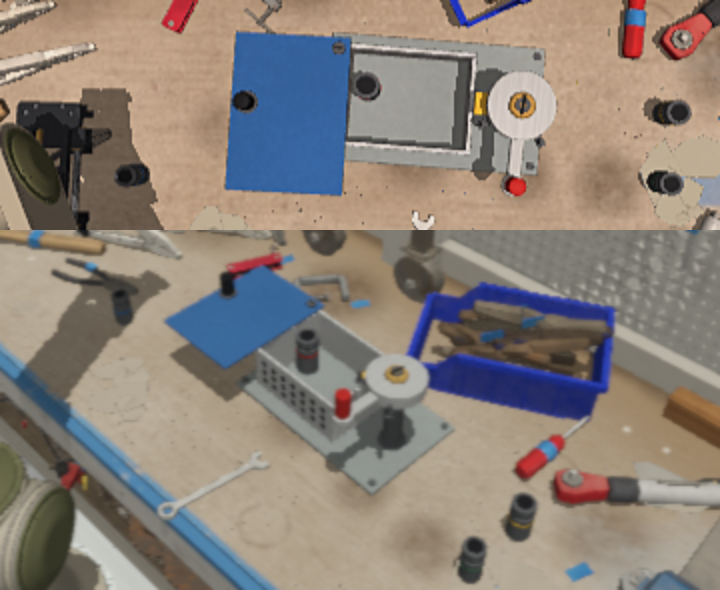

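s1 stands in the chamber, the cover is clear, and the other sockets have not moved (s4 at about (182.5,247)). Next I'll grasp s4.

Emit:
drive_tool(
  motion=[
    {"turn": [0, 0, 0], "xyz": [0, 0, 5], "grip": 7},
    {"turn": [0, 0, 0], "xyz": [0, 0, 5], "grip": 7},
    {"turn": [0, 0, 0], "xyz": [0, 0, 5], "grip": 7},
    {"turn": [0, 0, 0], "xyz": [0, 0, 3.2], "grip": 7},
    {"turn": [0, 0, 0], "xyz": [0, 0, 0], "grip": 2},
    {"turn": [0, 0, 0], "xyz": [0, 0, 0], "grip": 2},
    {"turn": [0, 0, 0], "xyz": [0, 0, 0], "grip": 2},
    {"turn": [0, 0, 0], "xyz": [0, 0, 0], "grip": 2},
    {"turn": [0, 0, 0], "xyz": [0, 0, 0], "grip": 2},
    {"turn": [0, 0, 0], "xyz": [0, 0, 0], "grip": 2},
  ],
)

```text
time: 13.65
tool_pos: [0.447, 0.3875, 0.096]
orientation: [2.221, 2.221, 0.003]
force: [-1.2, -1.1, 7.2]
finger_gap: 0.031
grasp_force: 40.0
```

Emit:
drive_tool(
  motion=[
    {"turn": [0, 0, 0], "xyz": [0, 0, 0], "grip": 2},
    {"turn": [0, 0, 0], "xyz": [0, 0, -1], "grip": 2},
    {"turn": [0, 0, 0], "xyz": [0, 0, -3], "grip": 2},
    {"turn": [0, 0, 0], "xyz": [0, 0, -4.5], "grip": 2},
    {"turn": [0, 0, 0], "xyz": [0, 0, -4.5], "grip": 2},
    {"turn": [0, 0, 0], "xyz": [0, 0, -4.5], "grip": 2},
    {"turn": [0, 0, 0], "xyz": [0, 0, -1], "grip": 2},
    {"turn": [0, 0, 0], "xyz": [0, 0, 0], "grip": 2},
  ],
)

```text
time: 14.45
tool_pos: [0.4467, 0.3873, 0.2809]
orientation: [2.221, 2.221, 0.004]
force: [0.2, -0.4, -3.7]
finger_gap: 0.0309
grasp_force: 40.0
```

Emit:
drive_tool(
  motion=[
    {"turn": [0, 0, 0], "xyz": [-2, 0.6, 0], "grip": 2},
    {"turn": [0, 0, 0], "xyz": [-4.2, 1.4, 0], "grip": 2},
    {"turn": [0, 0, 0], "xyz": [-4.2, 1.4, 0], "grip": 2},
    {"turn": [0, 0, 0], "xyz": [-4.2, 1.4, 0], "grip": 2},
    {"turn": [0, 0, 0], "xyz": [-4.2, 1.4, 0], "grip": 2},
    {"turn": [0, 0, 0], "xyz": [-4.2, 1.4, 0], "grip": 2},
    {"turn": [0, 0, 0], "xyz": [-4.2, 1.4, 0], "grip": 2},
    {"turn": [0, 0, 0], "xyz": [-4.2, 1.4, 0], "grip": 2},
    {"turn": [0, 0, 0], "xyz": [-4.2, 1.4, 0], "grip": 2},
    {"turn": [0, 0, 0], "xyz": [-4.2, 1, 0], "grip": 2},
  ],
)

```text
time: 15.45
tool_pos: [0.5745, -0.0126, 0.2769]
orientation: [-2.219, -2.218, 0.004]
force: [0.7, 0.4, -3.0]
finger_gap: 0.031
grasp_force: 40.0
```

Emit:
drive_tool(
  motion=[
    {"turn": [0, 0, 0], "xyz": [-1, 0.2, 0], "grip": 2},
    {"turn": [0, 0, 0], "xyz": [0, 0, 0], "grip": 2},
    {"turn": [0, 0, 0], "xyz": [0, 0, 0], "grip": 2},
  ],
)

```text
time: 15.75
tool_pos: [0.5762, -0.0197, 0.2784]
orientation: [-2.219, -2.22, 0.002]
force: [-0.4, 0.3, -3.2]
finger_gap: 0.0311
grasp_force: 40.0
```

Emit:
drive_tool(
  motion=[
    {"turn": [0, 0, 0], "xyz": [0, 0, 4], "grip": 2},
    {"turn": [0, 0, 0], "xyz": [0, 0, 4], "grip": 2},
    {"turn": [0, 0, 0], "xyz": [0, 0, 4], "grip": 2},
    {"turn": [0, 0, 0], "xyz": [0, 0, 3], "grip": 2},
    {"turn": [0, 0, 0], "xyz": [0, 0, 1.2], "grip": 2},
    {"turn": [0, 0, 0], "xyz": [0, 0, 0.8], "grip": 2},
    {"turn": [0, 0, 0], "xyz": [0, 0, 0.2], "grip": 2},
    {"turn": [0, 0, 0], "xyz": [0, 0, 0], "grip": 2},
  ],
)

```text
time: 16.55
tool_pos: [0.5772, -0.0206, 0.1088]
orientation: [2.22, 2.221, 0.001]
force: [0.3, 0.5, -2.8]
finger_gap: 0.0308
grasp_force: 40.0
```

Emit:
drive_tool(
  motion=[
    {"turn": [0, 0, 0], "xyz": [0, 0, 0], "grip": 4.4},
    {"turn": [0, 0, 0], "xyz": [0, 0, 0], "grip": 4.4},
    {"turn": [0, 0, 0], "xyz": [0, 0, 0], "grip": 4.4},
    {"turn": [0, 0, 0], "xyz": [0, 0, -2], "grip": 4.4},
    {"turn": [0, 0, 0], "xyz": [0, 0, -4], "grip": 4.4},
    {"turn": [0, 0, 0], "xyz": [0, 0, -5], "grip": 4.4},
    {"turn": [0, 0, 0], "xyz": [0, 0, -5], "grip": 6.5},
    {"turn": [0, 0, 0], "xyz": [-4, -1.3, 0], "grip": 7},
    {"turn": [0, 0, 0], "xyz": [-4, -1.3, 0], "grip": 7},
    {"turn": [0, 0, 0], "xyz": [-4, -1.3, 0], "grip": 7},
  ],
)

```text
time: 17.55
tool_pos: [0.5371, -0.142, 0.2685]
orientation: [2.22, 2.221, 0.001]
force: [-0.2, 0.2, 0.4]
finger_gap: 0.0694
grasp_force: 0.0
```

Emit:
drive_tool(
  motion=[
    {"turn": [0, 0, 0], "xyz": [-4, -1.4, 0], "grip": 7},
    {"turn": [0, 0, 0], "xyz": [-4, -1.4, 0], "grip": 7},
    {"turn": [0, 0, 0], "xyz": [-4, -1.4, 0], "grip": 7},
    {"turn": [0, 0, 0], "xyz": [-4, -1.4, 0], "grip": 7},
    {"turn": [0, 0, 0], "xyz": [-4, -1.4, 0], "grip": 7},
    {"turn": [0, 0, 0], "xyz": [-3.8, -1.2, 0], "grip": 7},
    {"turn": [0, 0, 0], "xyz": [0, 0, 0], "grip": 7},
    {"turn": [0, 0, 0], "xyz": [0, 0, 0], "grip": 7},
  ],
)

```text
time: 18.35
tool_pos: [0.4555, -0.379, 0.2678]
orientation: [2.223, 2.22, 0.0]
force: [-0.0, 0.3, -0.1]
finger_gap: 0.0701
grasp_force: 0.0
```

```bash
python3 - <<'E'
from h import *
c=cam("top"); s=cam("scene"); print(ctrl.get_state()["tool_pos"])
cv2.imwrite("pics/m3.png",np.vstack([cv2.resize(c["color"][160:275,200:560],(720,230)),cv2.resize(s["color"][150:335,190:550],(720,370))]))
E
```

```text
[ 0.45614071 -0.37778294  0.26796646]
```

View pics/m3.png

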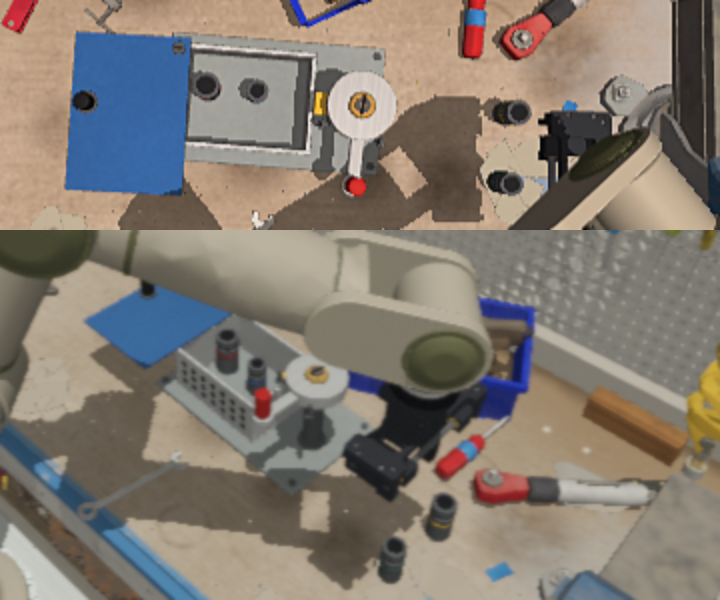

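s3 and s2 have not moved (s3 at about (455.5,252)). s1 and s4 stand in the chamber.

Emit:
drive_tool(
  motion=[
    {"turn": [0, 0, 0], "xyz": [-0.5, -0.3, 5], "grip": 7},
    {"turn": [0, 0, 0], "xyz": [0, 0, 5], "grip": 7},
    {"turn": [0, 0, 0], "xyz": [0, 0, 4], "grip": 7},
    {"turn": [0, 0, 0], "xyz": [0, 0, 3], "grip": 7},
    {"turn": [0, 0, 0], "xyz": [0, 0, 0], "grip": 2},
    {"turn": [0, 0, 0], "xyz": [0, 0, 0], "grip": 2},
    {"turn": [0, 0, 0], "xyz": [0, 0, 0], "grip": 2},
    {"turn": [0, 0, 0], "xyz": [0, 0, 0], "grip": 2},
    {"turn": [0, 0, 0], "xyz": [0, 0, 0], "grip": 2},
    {"turn": [0, 0, 0], "xyz": [0, 0, 0], "grip": 2},
  ],
)

```text
time: 19.45
tool_pos: [0.4533, -0.3842, 0.0995]
orientation: [2.219, 2.219, -0.0]
force: [1.6, 1.2, 6.2]
finger_gap: 0.033
grasp_force: 39.9
```

Emit:
drive_tool(
  motion=[
    {"turn": [0, 0, 0], "xyz": [0, 0, 0], "grip": 2},
    {"turn": [0, 0, 0], "xyz": [0, 0, -1], "grip": 2},
    {"turn": [0, 0, 0], "xyz": [0, 0, -3], "grip": 2},
    {"turn": [0, 0, 0], "xyz": [0, 0, -4.5], "grip": 2},
    {"turn": [0, 0, 0], "xyz": [0, 0, -4.5], "grip": 2},
    {"turn": [0, 0, 0], "xyz": [0, 0, -4.5], "grip": 2},
    {"turn": [0, 0, 0], "xyz": [0, 0, -4.5], "grip": 2},
    {"turn": [0, 0, 0], "xyz": [0, 0, -1.5], "grip": 2},
    {"turn": [0, 0, 0], "xyz": [0, 0, 0], "grip": 2},
  ],
)

```text
time: 20.35
tool_pos: [0.4527, -0.3838, 0.3357]
orientation: [2.219, 2.219, -0.001]
force: [0.2, -0.4, -3.1]
finger_gap: 0.0331
grasp_force: 40.0
```

Emit:
drive_tool(
  motion=[
    {"turn": [0, 0, 0], "xyz": [2, 0.6, 0], "grip": 2},
    {"turn": [0, 0, 0], "xyz": [4, 1.2, 0], "grip": 2},
    {"turn": [0, 0, 0], "xyz": [4, 1.2, 0], "grip": 2},
    {"turn": [0, 0, 0], "xyz": [4, 1.2, 0], "grip": 2},
    {"turn": [0, 0, 0], "xyz": [4, 1.2, 0], "grip": 2},
    {"turn": [0, 0, 0], "xyz": [4, 1.2, 0], "grip": 2},
    {"turn": [0, 0, 0], "xyz": [4, 1.2, 0], "grip": 2},
    {"turn": [0, 0, 0], "xyz": [4, 1.2, 0], "grip": 2},
    {"turn": [0, 0, 0], "xyz": [3.2, 0.4, 0], "grip": 2},
    {"turn": [0, 0, 0], "xyz": [0, 0, 0], "grip": 2},
  ],
)

```text
time: 21.35
tool_pos: [0.5462, -0.0474, 0.3313]
orientation: [-2.213, -2.224, 0.001]
force: [0.1, -0.0, -2.2]
finger_gap: 0.0329
grasp_force: 40.0
```

Emit:
drive_tool(
  motion=[
    {"turn": [0, 0, 0], "xyz": [0, 0, 0], "grip": 2},
    {"turn": [0, 0, 0], "xyz": [0, 0, 0], "grip": 2},
  ],
)

```text
time: 21.55
tool_pos: [0.5464, -0.0522, 0.3322]
orientation: [-2.221, -2.22, 0.002]
force: [0.2, -0.2, -3.3]
finger_gap: 0.033
grasp_force: 40.0
```

Emit:
drive_tool(
  motion=[
    {"turn": [0, 0, 0], "xyz": [0, 0, 4.5], "grip": 2},
    {"turn": [0, 0, 0], "xyz": [0, 0, 4.5], "grip": 2},
    {"turn": [0, 0, 0], "xyz": [0, 0, 4.5], "grip": 2},
    {"turn": [0, 0, 0], "xyz": [0, 0, 4], "grip": 2},
    {"turn": [0, 0, 0], "xyz": [0, 0, 2.5], "grip": 2},
    {"turn": [0, 0, 0], "xyz": [0, 0, 1.2], "grip": 2},
    {"turn": [0, 0, 0], "xyz": [0, 0, 0.8], "grip": 2},
    {"turn": [0, 0, 0], "xyz": [0, 0, 0.2], "grip": 2},
    {"turn": [0, 0, 0], "xyz": [0, 0, 0], "grip": 2},
  ],
)

```text
time: 22.45
tool_pos: [0.5471, -0.0521, 0.1119]
orientation: [2.221, 2.22, 0.001]
force: [-0.3, 0.9, -2.3]
finger_gap: 0.033
grasp_force: 40.0
```

Emit:
drive_tool(
  motion=[
    {"turn": [0, 0, 0], "xyz": [0, 0, 0], "grip": 4.4},
    {"turn": [0, 0, 0], "xyz": [0, 0, 0], "grip": 4.4},
    {"turn": [0, 0, 0], "xyz": [0, 0, 0], "grip": 4.4},
    {"turn": [0, 0, 0], "xyz": [0, 0, -2], "grip": 4.4},
    {"turn": [0, 0, 0], "xyz": [0, 0, -4], "grip": 4.4},
    {"turn": [0, 0, 0], "xyz": [0, 0, -5], "grip": 4.4},
    {"turn": [0, 0, 0], "xyz": [0, 0, -5], "grip": 6.5},
    {"turn": [0, 0, 0], "xyz": [-4, 0, 0], "grip": 7},
    {"turn": [0, 0, 0], "xyz": [-4, 0, 0], "grip": 7},
    {"turn": [0, 0, 0], "xyz": [-4, 0, 0], "grip": 7},
  ],
)

```text
time: 23.45
tool_pos: [0.5466, -0.173, 0.272]
orientation: [2.22, 2.221, 0.001]
force: [0.2, -0.2, 0.1]
finger_gap: 0.0698
grasp_force: 0.0
```

Emit:
drive_tool(
  motion=[
    {"turn": [0, 0, 0], "xyz": [-4, 0, 0], "grip": 7},
    {"turn": [0, 0, 0], "xyz": [-4, 0, 0], "grip": 7},
    {"turn": [0, 0, 0], "xyz": [-4, 0, 0], "grip": 7},
    {"turn": [0, 0, 0], "xyz": [-4, 0.3, 0], "grip": 7},
    {"turn": [0, 0, 0], "xyz": [-4, 0.4, 0], "grip": 7},
    {"turn": [0, 0, 0], "xyz": [-2, 0, 0], "grip": 7},
    {"turn": [0, 0, 0], "xyz": [0, 0, 0], "grip": 7},
    {"turn": [0, 0, 0], "xyz": [0, 0, 0], "grip": 7},
  ],
)

```text
time: 24.25
tool_pos: [0.5537, -0.3913, 0.271]
orientation: [-2.221, -2.221, -0.0]
force: [0.4, 0.1, 0.6]
finger_gap: 0.0701
grasp_force: 0.0
```

```bash
python3 - <<'E'
from h import *
c=cam("top"); s=cam("scene"); print(ctrl.get_state()["tool_pos"])
cv2.imwrite("pics/m4.png",np.vstack([cv2.resize(c["color"][160:275,200:560],(720,230)),cv2.resize(s["color"][150:335,190:550],(720,370))]))
E
```

```text
[ 0.55403463 -0.39052433  0.27146084]
```

View pics/m4.png

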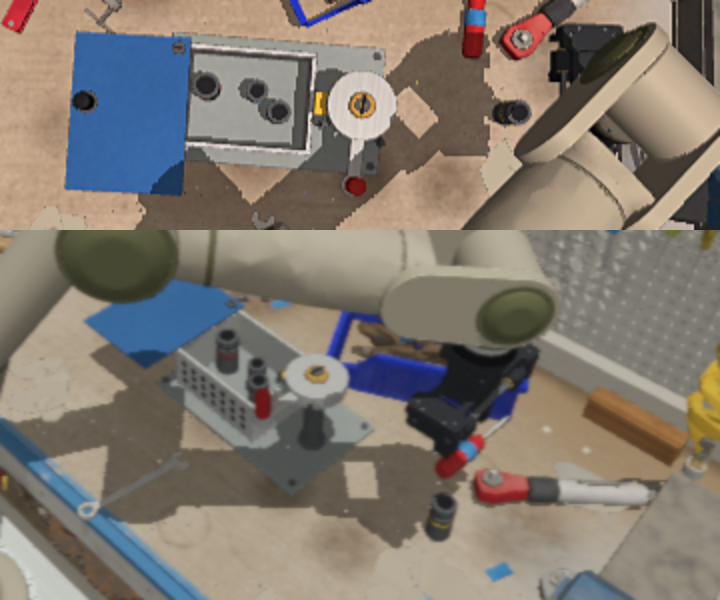

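s2 has not moved (about (459,215.5)). The other three stand in the chamber.

Emit:
drive_tool(
  motion=[
    {"turn": [0, 0, 0], "xyz": [-0.1, 0, 5], "grip": 7},
    {"turn": [0, 0, 0], "xyz": [0, 0, 5], "grip": 7},
    {"turn": [0, 0, 0], "xyz": [0, 0, 4], "grip": 7},
    {"turn": [0, 0, 0], "xyz": [0, 0, 3], "grip": 7},
    {"turn": [0, 0, 0], "xyz": [0, 0, 0], "grip": 2},
    {"turn": [0, 0, 0], "xyz": [0, 0, 0], "grip": 2},
    {"turn": [0, 0, 0], "xyz": [0, 0, 0], "grip": 2},
    {"turn": [0, 0, 0], "xyz": [0, 0, 0], "grip": 2},
    {"turn": [0, 0, 0], "xyz": [0, 0, 0], "grip": 2},
    {"turn": [0, 0, 0], "xyz": [0, 0, 0], "grip": 2},
  ],
)

```text
time: 25.35
tool_pos: [0.5544, -0.3932, 0.1029]
orientation: [2.219, 2.219, 0.0]
force: [0.6, 1.2, 6.0]
finger_gap: 0.0352
grasp_force: 39.9
```

Emit:
drive_tool(
  motion=[
    {"turn": [0, 0, 0], "xyz": [0, 0, 0], "grip": 2},
    {"turn": [0, 0, 0], "xyz": [0, 0, -1], "grip": 2},
    {"turn": [0, 0, 0], "xyz": [0, 0, -3], "grip": 2},
    {"turn": [0, 0, 0], "xyz": [0, 0, -4.5], "grip": 2},
    {"turn": [0, 0, 0], "xyz": [0, 0, -4.5], "grip": 2},
    {"turn": [0, 0, 0], "xyz": [0, 0, -4.5], "grip": 2},
    {"turn": [0, 0, 0], "xyz": [0, 0, -4.5], "grip": 2},
    {"turn": [0, 0, 0], "xyz": [0, 0, -1.5], "grip": 2},
    {"turn": [0, 0, 0], "xyz": [0, 0, 0], "grip": 2},
  ],
)

```text
time: 26.25
tool_pos: [0.5537, -0.3928, 0.3391]
orientation: [2.218, 2.218, -0.0]
force: [-0.1, 1.2, -2.8]
finger_gap: 0.0349
grasp_force: 39.9
```

Emit:
drive_tool(
  motion=[
    {"turn": [0, 0, 0], "xyz": [2, 0, 0], "grip": 2},
    {"turn": [0, 0, 0], "xyz": [4.4, 0, 0], "grip": 2},
    {"turn": [0, 0, 0], "xyz": [4.4, 0, 0], "grip": 2},
    {"turn": [0, 0, 0], "xyz": [4.4, 0, 0], "grip": 2},
    {"turn": [0, 0, 0], "xyz": [4.4, 0, 0], "grip": 2},
    {"turn": [0, 0, 0], "xyz": [4.4, 0, 0], "grip": 2},
    {"turn": [0, 0, 0], "xyz": [4.4, 0, 0], "grip": 2},
    {"turn": [0, 0, 0], "xyz": [4.4, 0, 0], "grip": 2},
    {"turn": [0, 0, 0], "xyz": [4.4, -0.1, 0], "grip": 2},
    {"turn": [0, 0, 0], "xyz": [3.7, -0.2, 0], "grip": 2},
  ],
)

```text
time: 27.25
tool_pos: [0.5498, 0.0185, 0.3344]
orientation: [-2.219, -2.22, 0.003]
force: [0.9, -0.8, -3.1]
finger_gap: 0.035
grasp_force: 39.9
```

Emit:
drive_tool(
  motion=[
    {"turn": [0, 0, 0], "xyz": [0.2, 0, 0], "grip": 2},
    {"turn": [0, 0, 0], "xyz": [0, 0, 0], "grip": 2},
    {"turn": [0, 0, 0], "xyz": [0, 0, 0], "grip": 2},
  ],
)

```text
time: 27.55
tool_pos: [0.5506, 0.0173, 0.3352]
orientation: [-2.222, -2.22, 0.002]
force: [-0.1, 0.7, -2.1]
finger_gap: 0.0352
grasp_force: 39.9
```

Emit:
drive_tool(
  motion=[
    {"turn": [0, 0, 0], "xyz": [0, 0, 4.5], "grip": 2},
    {"turn": [0, 0, 0], "xyz": [0, 0, 4.5], "grip": 2},
    {"turn": [0, 0, 0], "xyz": [0, 0, 4.5], "grip": 2},
    {"turn": [0, 0, 0], "xyz": [0, 0, 4], "grip": 2},
    {"turn": [0, 0, 0], "xyz": [0, 0, 2.5], "grip": 2},
    {"turn": [0, 0, 0], "xyz": [0, 0, 1.2], "grip": 2},
    {"turn": [0, 0, 0], "xyz": [0, 0, 0.7], "grip": 2},
    {"turn": [0, 0, 0], "xyz": [0, 0, 0.2], "grip": 2},
    {"turn": [0, 0, 0], "xyz": [0, 0, 0], "grip": 2},
  ],
)

```text
time: 28.45
tool_pos: [0.5512, 0.0179, 0.1159]
orientation: [2.221, 2.22, 0.001]
force: [0.3, 0.2, -1.5]
finger_gap: 0.0353
grasp_force: 39.9
```

Emit:
drive_tool(
  motion=[
    {"turn": [0, 0, 0], "xyz": [0, 0, 0], "grip": 4.6},
    {"turn": [0, 0, 0], "xyz": [0, 0, 0], "grip": 4.6},
    {"turn": [0, 0, 0], "xyz": [0, 0, 0], "grip": 4.6},
    {"turn": [0, 0, 0], "xyz": [0, 0, -2], "grip": 4.6},
    {"turn": [0, 0, 0], "xyz": [0, 0, -4], "grip": 4.6},
    {"turn": [0, 0, 0], "xyz": [0, 0, -5], "grip": 4.6},
    {"turn": [0, 0, 0], "xyz": [0, 0, -5], "grip": 6.5},
    {"turn": [0, 0, 0], "xyz": [4, -4, 0], "grip": 6.5},
    {"turn": [0, 0, 0], "xyz": [4, -4, 0], "grip": 6.5},
    {"turn": [0, 0, 0], "xyz": [4, -4, 0], "grip": 6.5},
  ],
)

```text
time: 29.45
tool_pos: [0.4432, 0.1252, 0.2755]
orientation: [2.222, 2.22, 0.001]
force: [0.7, 0.8, -0.3]
finger_gap: 0.0647
grasp_force: 0.0
```

```bash
python3 - <<'E'
from h import *
c=cam("top"); s=cam("scene"); print(ctrl.get_state()["tool_pos"])
cv2.imwrite("pics/m5.png",np.vstack([cv2.resize(c["color"][165:265,220:400],(720,400),interpolation=cv2.INTER_CUBIC),cv2.resize(s["color"][180:280,240:420],(360,200))[:, :360].repeat(1,0).repeat(2,1)[:, :720]]))
E
```

```text
[0.44146425 0.12722765 0.27576689]
```

View pics/m5.png

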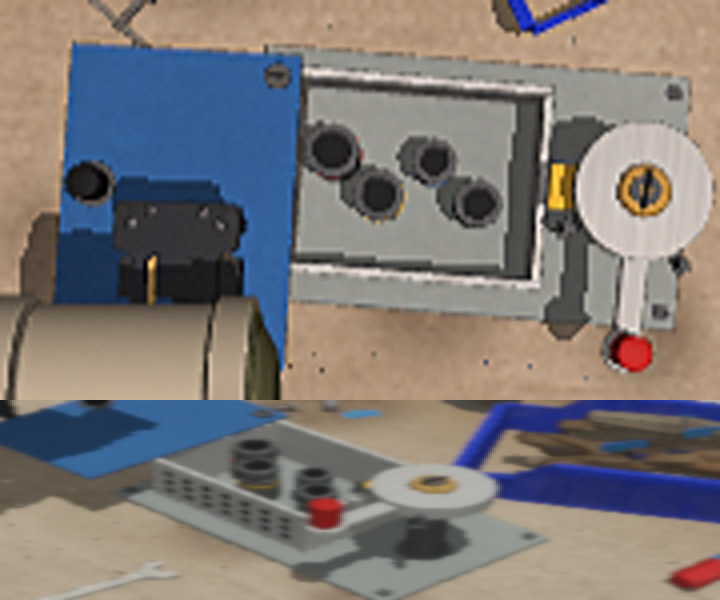

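All four sockets stand upright in the chamber, and the knob top is at (243,210). Next I'll work out the closing arc.

```bash
python3 - <<'E'
from h import *
F=[.5635,-.0065,-.0545]; pv=np.array([.6308,.0907]); c=cam("top")
p=ray(c,243,210.25,.138)[:2]; e=p-pv; r=np.hypot(*e); a=np.arctan2(e[1],e[0]); b=np.arctan2(-81,-122)+F[2]
th0=(b-a)%6.2832; print(p,r,th0,"end",cas((-60,20),F)); r=.1455
for th in np.linspace(th0,-.03,26):
    q=pv+r*np.array([np.cos(b-th),np.sin(b-th)])
    if th<th0: d=np.round((q-prev)*100,2); print(f"[{d[1]:.2f},{d[0]:.2f}]",q.round(3))
    prev=q
E
```

```text
[0.55341591 0.20789649] 0.14043972213455916 1.5188422344644463 end [0.50467855 0.01673869]
[-0.52,-0.74] [0.543 0.207]
[-0.56,-0.70] [0.536 0.201]
[-0.61,-0.67] [0.53  0.195]
[-0.65,-0.63] [0.523 0.189]
[-0.68,-0.59] [0.517 0.182]
[-0.72,-0.54] [0.512 0.175]
[-0.75,-0.50] [0.507 0.167]
[-0.78,-0.45] [0.503 0.159]
[-0.81,-0.40] [0.499 0.151]
[-0.83,-0.35] [0.495 0.143]
[-0.85,-0.30] [0.492 0.134]
[-0.87,-0.24] [0.49  0.126]
[-0.88,-0.19] [0.488 0.117]
[-0.89,-0.14] [0.486 0.108]
[-0.90,-0.08] [0.486 0.099]
[-0.90,-0.02] [0.485 0.09 ]
[-0.90,0.03] [0.486 0.081]
[-0.90,0.09] [0.486 0.072]
[-0.89,0.14] [0.488 0.063]
[-0.88,0.20] [0.49  0.054]
[-0.87,0.25] [0.492 0.046]
[-0.85,0.30] [0.495 0.037]
[-0.83,0.36] [0.499 0.029]
[-0.80,0.41] [0.503 0.021]
[-0.78,0.46] [0.508 0.013]
```

Emit:
drive_tool(
  motion=[
    {"turn": [0, 0, 0], "xyz": [3, 4, 0], "grip": 6.5},
    {"turn": [0, 0, 0], "xyz": [3, 4, 0], "grip": 6.5},
    {"turn": [0, 0, 0], "xyz": [2.5, 3, 0], "grip": 6.5},
    {"turn": [0, 0, 0], "xyz": [0, 0, 0], "grip": 6.5},
    {"turn": [0, 0, 0], "xyz": [0, 0, 0], "grip": 6.5},
  ],
)

```text
time: 30.1
tool_pos: [0.5553, 0.2088, 0.2743]
orientation: [-2.221, -2.221, 0.001]
force: [-0.4, -0.8, 0.7]
finger_gap: 0.065
grasp_force: 0.0
```

Emit:
drive_tool(
  motion=[
    {"turn": [0, 0, 0], "xyz": [0.2, -0.3, 4], "grip": 6.5},
    {"turn": [0, 0, 0], "xyz": [0, 0, 3], "grip": 6.5},
    {"turn": [0, 0, 0], "xyz": [0, 0, 2], "grip": 6.5},
    {"turn": [0, 0, 0], "xyz": [0, 0, 1.4], "grip": 6.5},
    {"turn": [0, 0, 0], "xyz": [0, 0, 0], "grip": 2},
    {"turn": [0, 0, 0], "xyz": [0, 0, 0], "grip": 2},
    {"turn": [0, 0, 0], "xyz": [0, 0, 0], "grip": 2},
    {"turn": [0, 0, 0], "xyz": [0, 0, 0], "grip": 2},
    {"turn": [0, 0, 0], "xyz": [0, 0, 0], "grip": 2},
    {"turn": [0, 0, 0], "xyz": [0, 0, 0], "grip": 2},
  ],
  squeeze=15,
)

```text
time: 31.1
tool_pos: [0.552, 0.2112, 0.1716]
orientation: [2.221, 2.221, 0.001]
force: [0.3, -2.0, 0.6]
finger_gap: 0.0235
grasp_force: 15.0
```

Emit:
drive_tool(
  motion=[
    {"turn": [0, 0, 0], "xyz": [0, 0, 0], "grip": 2},
    {"turn": [0, 0, 0], "xyz": [0, 0, 0], "grip": 2},
  ],
)

```text
time: 31.3
tool_pos: [0.552, 0.2112, 0.1716]
orientation: [2.221, 2.221, 0.001]
force: [1.1, -2.0, 3.9]
finger_gap: 0.0238
grasp_force: 15.0
```

Emit:
drive_tool(
  motion=[
    {"turn": [0, 0, 0], "xyz": [-0.52, -0.74, 0], "grip": 2},
    {"turn": [0, 0, 0], "xyz": [-0.56, -0.7, 0], "grip": 2},
    {"turn": [0, 0, 0], "xyz": [-0.61, -0.67, 0], "grip": 2},
    {"turn": [0, 0, 0], "xyz": [-0.65, -0.63, 0], "grip": 2},
    {"turn": [0, 0, 0], "xyz": [-0.68, -0.59, 0], "grip": 2},
    {"turn": [0, 0, 0], "xyz": [-0.72, -0.54, 0], "grip": 2},
    {"turn": [0, 0, 0], "xyz": [-0.75, -0.5, 0], "grip": 2},
    {"turn": [0, 0, 0], "xyz": [-0.78, -0.45, 0], "grip": 2},
    {"turn": [0, 0, 0], "xyz": [-0.81, -0.4, 0], "grip": 2},
    {"turn": [0, 0, 0], "xyz": [-0.83, -0.35, 0], "grip": 2},
  ],
)

```text
time: 32.3
tool_pos: [0.4956, 0.1419, 0.1714]
orientation: [2.221, 2.221, 0.002]
force: [3.1, 2.5, 5.1]
finger_gap: 0.0236
grasp_force: 15.0
```

Emit:
drive_tool(
  motion=[
    {"turn": [0, 0, 0], "xyz": [-0.85, -0.3, 0], "grip": 2},
    {"turn": [0, 0, 0], "xyz": [-0.87, -0.24, 0], "grip": 2},
    {"turn": [0, 0, 0], "xyz": [-0.88, -0.19, 0], "grip": 2},
    {"turn": [0, 0, 0], "xyz": [-0.89, -0.14, 0], "grip": 2},
    {"turn": [0, 0, 0], "xyz": [-0.9, -0.08, 0], "grip": 2},
    {"turn": [0, 0, 0], "xyz": [-0.9, -0.02, 0], "grip": 2},
    {"turn": [0, 0, 0], "xyz": [-0.9, 0.03, 0], "grip": 2},
    {"turn": [0, 0, 0], "xyz": [-0.9, 0.09, 0], "grip": 2},
    {"turn": [0, 0, 0], "xyz": [-0.89, 0.14, 0], "grip": 2},
    {"turn": [0, 0, 0], "xyz": [-0.88, 0.2, 0], "grip": 2},
  ],
)

```text
time: 33.3
tool_pos: [0.4885, 0.0533, 0.171]
orientation: [-2.217, -2.219, 0.007]
force: [-13.2, -1.1, 16.1]
finger_gap: 0.0231
grasp_force: 15.0
```

Emit:
drive_tool(
  motion=[
    {"turn": [0, 0, 0], "xyz": [-0.87, 0.25, 0], "grip": 2},
    {"turn": [0, 0, 0], "xyz": [-0.85, 0.3, 0], "grip": 2},
    {"turn": [0, 0, 0], "xyz": [-0.83, 0.36, 0], "grip": 2},
    {"turn": [0, 0, 0], "xyz": [-0.5, 0.3, 0], "grip": 2},
    {"turn": [0, 0, 0], "xyz": [-0.3, 0.2, 0], "grip": 2},
    {"turn": [0, 0, 0], "xyz": [-0.2, 0.1, 0], "grip": 2},
    {"turn": [0, 0, 0], "xyz": [0, 0, 0], "grip": 2},
  ],
)

```text
time: 34.0
tool_pos: [0.5013, 0.0165, 0.1706]
orientation: [-2.213, -2.217, 0.02]
force: [-29.4, -15.7, 23.9]
finger_gap: 0.0234
grasp_force: 16.3
```

Emit:
drive_tool(
  motion=[
    {"turn": [0, 0, 0], "xyz": [-0.1, -0.15, -0.1], "grip": 2},
    {"turn": [0, 0, 0], "xyz": [-0.1, -0.1, 0], "grip": 2},
    {"turn": [0, 0, 0], "xyz": [-0.26, 0.15, 0], "grip": 2},
    {"turn": [0, 0, 0], "xyz": [-0.26, 0.15, 0], "grip": 2},
    {"turn": [0, 0, 0], "xyz": [0, 0, 0], "grip": 2},
  ],
)

```text
time: 34.5
tool_pos: [0.5031, 0.0099, 0.171]
orientation: [-2.216, -2.218, 0.014]
force: [-17.5, -9.5, 9.1]
finger_gap: 0.0211
grasp_force: 15.7
```

Emit:
drive_tool(
  motion=[
    {"turn": [0, 0, 0], "xyz": [0, 0, 0], "grip": 6},
    {"turn": [0, 0, 0], "xyz": [0, 0, 0], "grip": 6},
    {"turn": [0, 0, 0], "xyz": [0, 0, 0], "grip": 6},
    {"turn": [0, 0, 0], "xyz": [0, 0, -3], "grip": 6},
    {"turn": [0, 0, 0], "xyz": [0, 0, -4], "grip": 6},
    {"turn": [0, 0, 0], "xyz": [0, 0, -4], "grip": 6},
    {"turn": [0, 0, 0], "xyz": [0, -4, 0], "grip": 6},
    {"turn": [0, 0, 0], "xyz": [0, -4, 0], "grip": 6},
    {"turn": [0, 0, 0], "xyz": [0, -4, 0], "grip": 6},
    {"turn": [0, 0, 0], "xyz": [0, 0, 0], "grip": 6},
  ],
)

```text
time: 35.5
tool_pos: [0.3831, 0.0116, 0.2818]
orientation: [-2.221, -2.22, 0.001]
force: [0.1, 0.2, 1.0]
finger_gap: 0.0599
grasp_force: 0.0
```

```bash
python3 - <<'E'
from h import *
c=cam("top"); s=cam("scene"); print(ctrl.get_state()["tool_pos"])
cv2.imwrite("pics/m6.png",np.vstack([cv2.resize(c["color"][165:265,260:420],(640,400),interpolation=cv2.INTER_CUBIC),cv2.resize(s["color"][180:230,240:400],(640,200))]))
m=cv2.inRange(cv2.cvtColor(c["color"],cv2.COLOR_BGR2HSV),(100,120,60),(125,255,255)); m[:, :265]=0; m[:,362:]=0; m[:172]=0;m[262:]=0
k=max(cv2.findContours(m,0,2)[0],key=cv2.contourArea); P=k[:,0]
t=P[(P[:,1]<200)]; 
# far edge line
top=[(x,P[P[:,0]==x][:,1].min()) for x in range(292,352,3) if (P[:,0]==x).any()]
W=np.array([ray(c,*p,.098)[:2] for p in top]); f=np.polyfit(W[:,1],W[:,0],1); print("edge yaw",-np.arctan(f[0]),"vs cassette -.0545")
E
```

```text
[0.3864181  0.01090208 0.28237588]
edge yaw 0.7651404369871496 vs cassette -.0545
```

View pics/m6.png

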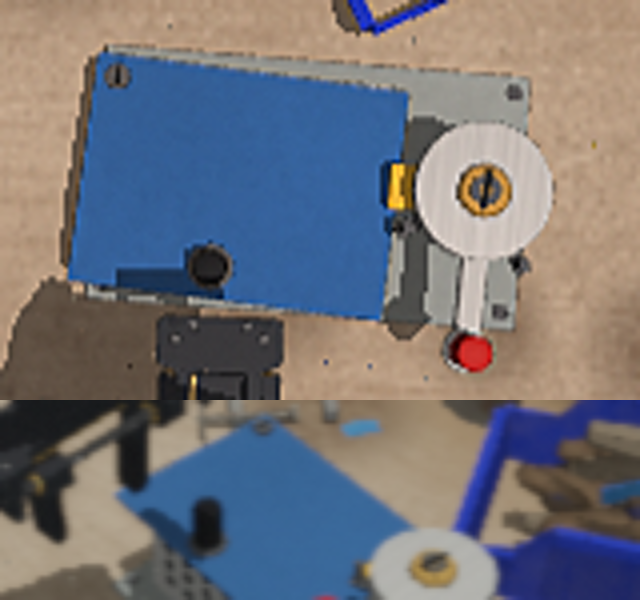

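The cover isn't fully shut: the knob is at (312,231.5) and about 0.05 rad remains. I'll push the knob home with closed fingers from its left side.

Emit:
drive_tool(
  motion=[
    {"turn": [0, 0, 0], "xyz": [1.5, 4, 0], "grip": 0},
    {"turn": [0, 0, 0], "xyz": [1.6, 4, 0], "grip": 0},
    {"turn": [0, 0, 0], "xyz": [1.6, 3.5, 0], "grip": 0},
    {"turn": [0, 0, 0], "xyz": [0, 0, 0], "grip": 0},
    {"turn": [0, 0, 0], "xyz": [0, 0, 0], "grip": 0},
    {"turn": [0, 0, 0], "xyz": [0, 0, 0], "grip": 0},
    {"turn": [0, 0, 0], "xyz": [0, 0, 0], "grip": 0},
  ],
)

```text
time: 36.3
tool_pos: [0.5011, 0.0576, 0.2823]
orientation: [2.222, 2.221, 0.0]
force: [-0.3, 0.8, 0.4]
finger_gap: 0.0061
grasp_force: 0.0
```

Emit:
drive_tool(
  motion=[
    {"turn": [0, 0, 0], "xyz": [0, 0, 4], "grip": 0},
    {"turn": [0, 0, 0], "xyz": [0, 0, 4], "grip": 0},
    {"turn": [0, 0, 0], "xyz": [0, 0, 3], "grip": 0},
    {"turn": [0, 0, 0], "xyz": [-0.6, 0, 0], "grip": 0},
    {"turn": [0, 0, 0], "xyz": [-0.6, 0, 0], "grip": 0},
    {"turn": [0, 0, 0], "xyz": [-0.3, 0, 0], "grip": 0},
    {"turn": [0, 0, 0], "xyz": [-0.3, 0, 0], "grip": 0},
    {"turn": [0, 0, 0], "xyz": [0, 0, 0], "grip": 0},
  ],
)

```text
time: 37.1
tool_pos: [0.5018, 0.0394, 0.1732]
orientation: [2.221, 2.22, 0.002]
force: [-0.1, -0.4, -0.8]
finger_gap: 0.0001
grasp_force: 0.0
```

Emit:
drive_tool(
  motion=[
    {"turn": [0, 0, 0], "xyz": [-0.15, 0, 0], "grip": 0},
    {"turn": [0, 0, 0], "xyz": [-0.15, 0, 0], "grip": 0},
    {"turn": [0, 0, 0], "xyz": [-0.1, 0, 0], "grip": 0},
    {"turn": [0, 0, 0], "xyz": [0, 0, 0], "grip": 0},
  ],
)

```text
time: 37.5
tool_pos: [0.5022, 0.0371, 0.1729]
orientation: [2.221, 2.221, 0.006]
force: [4.6, 9.8, 4.7]
finger_gap: 0.0004
grasp_force: 6.2
```

Emit:
drive_tool(
  motion=[
    {"turn": [0, 0, 0], "xyz": [-0.15, 0, 0], "grip": 0},
    {"turn": [0, 0, 0], "xyz": [-0.1, 0, 0], "grip": 0},
    {"turn": [0, 0, 0], "xyz": [0, 0, 0], "grip": 0},
  ],
)

```text
time: 37.8
tool_pos: [0.5021, 0.0366, 0.1729]
orientation: [-2.22, -2.22, -0.011]
force: [6.2, 26.3, 4.8]
finger_gap: 0.0009
grasp_force: 13.9
```

Emit:
drive_tool(
  motion=[
    {"turn": [0, 0, 0], "xyz": [0.5, 0, 0], "grip": 0},
    {"turn": [0, 0, 0], "xyz": [1, 0, 0], "grip": 0},
    {"turn": [0, 0, 0], "xyz": [0, 0, -4], "grip": 0},
    {"turn": [0, 0, 0], "xyz": [0, 0, -4], "grip": 0},
    {"turn": [0, 0, 0], "xyz": [0, 0, -4], "grip": 0},
    {"turn": [0, 0, 0], "xyz": [0, -4, 0], "grip": 5},
    {"turn": [0, 0, 0], "xyz": [0, -4, 0], "grip": 5},
    {"turn": [0, 0, 0], "xyz": [0, -4, 0], "grip": 5},
    {"turn": [0, 0, 0], "xyz": [0, 0, 0], "grip": 5},
  ],
)

```text
time: 38.7
tool_pos: [0.378, 0.049, 0.2919]
orientation: [-2.22, -2.221, 0.002]
force: [0.3, 0.2, 0.3]
finger_gap: 0.0304
grasp_force: 0.0
```

```bash
python3 - <<'E'
from h import *
c=cam("top"); print(ctrl.get_state()["tool_pos"])
cv2.imwrite("pics/m7.png",cv2.resize(c["color"][165:265,260:420],(800,500),interpolation=cv2.INTER_CUBIC))
F=[.5635,-.0065,-.0545]
for n,q,z in(("knob",(-60,20),.138),("fl far",(80,-108),.098)): print(n,proj(c,[*cas(q,F),z]))
m=cv2.inRange(cv2.cvtColor(c["color"],cv2.COLOR_BGR2HSV),(100,120,60),(125,255,255)); 
top=np.array([(x,np.flatnonzero(m[172:230,x]).min()+172) for x in range(294,356,3)]); print(top[:,1])
W=np.array([ray(c,*p,.098)[:2] for p in top]); f=np.polyfit(W[:,1],W[:,0],1); print("edge yaw",-np.arctan(f[0]))
E
```

```text
[0.38016636 0.04867445 0.29233827]
knob [314.65299959 230.44032503]
fl far [364.97020723 183.54657245]
[179 180 180 180 180 180 181 181 181 181 181 182 182 182 183 183 183 183
 184 172 172]
edge yaw 0.043836012407112504
```

View pics/m7.png

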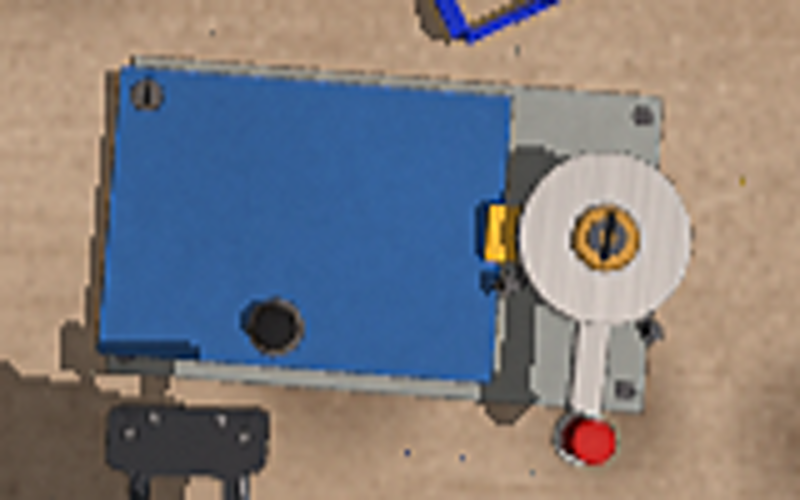

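The cover is now parallel to the base plate and against its stop, with the knob at (272,326) in the crop. I'll turn the tool a quarter turn so the fingers straddle the red grip along world y.

Emit:
drive_tool(
  motion=[
    {"turn": [0, 0, 0.1428], "xyz": [0, 0, 0], "grip": 5},
    {"turn": [0, 0, 0.1428], "xyz": [0, 0, 0], "grip": 5},
    {"turn": [0, 0, 0.1428], "xyz": [0, 0, 0], "grip": 5},
    {"turn": [0, 0, 0.1428], "xyz": [0, 0, 0], "grip": 5},
    {"turn": [0, 0, 0.1428], "xyz": [0, 0, 0], "grip": 5},
    {"turn": [0, 0, 0.1428], "xyz": [0, 0, 0], "grip": 5},
    {"turn": [0, 0, 0.1428], "xyz": [0, 0, 0], "grip": 5},
    {"turn": [0, 0, 0.1428], "xyz": [0, 0, 0], "grip": 5},
    {"turn": [0, 0, 0.1428], "xyz": [0, 0, 0], "grip": 5},
    {"turn": [0, 0, 0.1428], "xyz": [0, 0, 0], "grip": 5},
  ],
)

```text
time: 39.75
tool_pos: [0.3824, 0.0483, 0.292]
orientation: [3.134, 0.215, -0.001]
force: [0.5, -0.5, 0.8]
finger_gap: 0.0501
grasp_force: 0.0
```

Emit:
drive_tool(
  motion=[
    {"turn": [0, 0, 0.1428], "xyz": [0, 0, 0], "grip": 5},
    {"turn": [0, 0, 0], "xyz": [1.4, 3.9, 0], "grip": 5},
    {"turn": [0, 0, 0], "xyz": [1.4, 3.9, 0], "grip": 5},
    {"turn": [0, 0, 0], "xyz": [1.4, 3.9, 0], "grip": 5},
    {"turn": [0, 0, 0], "xyz": [1.5, 3.9, 0], "grip": 5},
    {"turn": [0, 0, 0], "xyz": [1.5, 3.9, 0], "grip": 5},
    {"turn": [0, 0, 0], "xyz": [0, 0, 0], "grip": 5},
    {"turn": [0, 0, 0], "xyz": [0, 0, 0], "grip": 5},
  ],
)

```text
time: 40.55
tool_pos: [0.454, -0.1471, 0.2914]
orientation: [-3.141, 0.002, 0.002]
force: [0.0, 0.3, 0.8]
finger_gap: 0.05
grasp_force: 0.0
```

```bash
python3 - <<'E'
import numpy as np
ax=np.array([.5554,-.1561]); yaw=-.0545; r=.105
P=lambda th: ax+r*np.array([np.cos(yaw-np.pi+.35-th),np.sin(yaw-np.pi+.35-th)])
print(P(.39),P(0),P(1.15))
for a,b,n in((.39,0,5),(0,1.15,10),(1.15,0,10)):
    L=np.linspace(a,b,n+1)
    print(a,b,[[round((P(v)-P(u))[0]*100,2),round(-(P(v)-P(u))[1]*100,2)] for u,v in zip(L,L[1:])])
E
```

```text
[ 0.45086849 -0.14619226] [ 0.45495105 -0.18667791] [ 0.48645745 -0.07690452]
0.39 0 [[np.float64(-0.05), np.float64(0.82)], [np.float64(0.02), np.float64(0.82)], [np.float64(0.08), np.float64(0.81)], [np.float64(0.15), np.float64(0.81)], [np.float64(0.21), np.float64(0.79)]]
0 1.15 [[np.float64(-0.28), np.float64(-1.17)], [np.float64(-0.15), np.float64(-1.2)], [np.float64(-0.01), np.float64(-1.21)], [np.float64(0.13), np.float64(-1.2)], [np.float64(0.27), np.float64(-1.18)], [np.float64(0.4), np.float64(-1.14)], [np.float64(0.53), np.float64(-1.09)], [np.float64(0.65), np.float64(-1.02)], [np.float64(0.76), np.float64(-0.94)], [np.float64(0.86), np.float64(-0.84)]]
1.15 0 [[np.float64(-0.86), np.float64(0.84)], [np.float64(-0.76), np.float64(0.94)], [np.float64(-0.65), np.float64(1.02)], [np.float64(-0.53), np.float64(1.09)], [np.float64(-0.4), np.float64(1.14)], [np.float64(-0.27), np.float64(1.18)], [np.float64(-0.13), np.float64(1.2)], [np.float64(0.01), np.float64(1.21)], [np.float64(0.15), np.float64(1.2)], [np.float64(0.28), np.float64(1.17)]]
```

Emit:
drive_tool(
  motion=[
    {"turn": [0, 0, 0], "xyz": [-0.3, 0, 3], "grip": 5},
    {"turn": [0, 0, 0], "xyz": [0, 0, 3], "grip": 5},
    {"turn": [0, 0, 0], "xyz": [0, 0, 1.7], "grip": 5},
    {"turn": [0, 0, 0], "xyz": [0, 0, 0], "grip": 2.7},
    {"turn": [0, 0, 0], "xyz": [0, 0, 0], "grip": 2.7},
    {"turn": [0, 0, 0], "xyz": [0, 0, 0], "grip": 2.7},
    {"turn": [0, 0, 0], "xyz": [0, 0, 0], "grip": 2.7},
  ],
  squeeze=40,
)

```text
time: 41.25
tool_pos: [0.4508, -0.1466, 0.2161]
orientation: [3.141, 0.0, 0.003]
force: [-1.4, 0.1, -0.8]
finger_gap: 0.0271
grasp_force: 0.0
```

Emit:
drive_tool(
  motion=[
    {"turn": [0, 0, 0], "xyz": [-0.05, 0.82, 0], "grip": 2.7},
    {"turn": [0, 0, 0], "xyz": [0.02, 0.82, 0], "grip": 2.7},
    {"turn": [0, 0, 0], "xyz": [0.08, 0.81, 0], "grip": 2.7},
    {"turn": [0, 0, 0], "xyz": [0.15, 0.81, 0], "grip": 2.7},
    {"turn": [0, 0, 0], "xyz": [0.2, 0.75, 0], "grip": 2.7},
  ],
)

```text
time: 41.75
tool_pos: [0.4545, -0.1876, 0.215]
orientation: [-3.141, 0.001, 0.0]
force: [-1.1, 0.4, -0.1]
finger_gap: 0.0269
grasp_force: 0.4
```

Emit:
drive_tool(
  motion=[
    {"turn": [0, 0, 0], "xyz": [-0.28, -1.17, 0], "grip": 2.7},
    {"turn": [0, 0, 0], "xyz": [-0.15, -1.2, 0], "grip": 2.7},
    {"turn": [0, 0, 0], "xyz": [0, -1.21, 0], "grip": 2.7},
    {"turn": [0, 0, 0], "xyz": [0.13, -1.2, 0], "grip": 2.7},
    {"turn": [0, 0, 0], "xyz": [0.27, -1.18, 0], "grip": 2.7},
    {"turn": [0, 0, 0], "xyz": [0.4, -1.14, 0], "grip": 2.7},
    {"turn": [0, 0, 0], "xyz": [0.53, -1.09, 0], "grip": 2.7},
    {"turn": [0, 0, 0], "xyz": [0.65, -1.02, 0], "grip": 2.7},
    {"turn": [0, 0, 0], "xyz": [0.76, -0.94, 0], "grip": 2.7},
    {"turn": [0, 0, 0], "xyz": [0.86, -0.8, 0], "grip": 2.7},
  ],
)

```text
time: 42.75
tool_pos: [0.4869, -0.0764, 0.215]
orientation: [-3.142, -0.0, 0.0]
force: [-2.1, -2.5, 0.1]
finger_gap: 0.0271
grasp_force: 1.3
```

Emit:
drive_tool(
  motion=[
    {"turn": [0, 0, 0], "xyz": [-0.86, 0.84, 0], "grip": 2.7},
    {"turn": [0, 0, 0], "xyz": [-0.76, 0.94, 0], "grip": 2.7},
    {"turn": [0, 0, 0], "xyz": [-0.65, 1.02, 0], "grip": 2.7},
    {"turn": [0, 0, 0], "xyz": [-0.53, 1.09, 0], "grip": 2.7},
    {"turn": [0, 0, 0], "xyz": [-0.4, 1.14, 0], "grip": 2.7},
    {"turn": [0, 0, 0], "xyz": [-0.27, 1.18, 0], "grip": 2.7},
    {"turn": [0, 0, 0], "xyz": [-0.13, 1.2, 0], "grip": 2.7},
    {"turn": [0, 0, 0], "xyz": [0, 1.21, 0], "grip": 2.7},
    {"turn": [0, 0, 0], "xyz": [0.15, 1.2, 0], "grip": 2.7},
    {"turn": [0, 0, 0], "xyz": [0.28, 1.13, 0], "grip": 2.7},
  ],
)

```text
time: 43.75
tool_pos: [0.4547, -0.1879, 0.2151]
orientation: [3.141, -0.0, 0.0]
force: [-1.0, 1.6, -0.5]
finger_gap: 0.027
grasp_force: 0.4
```

Emit:
drive_tool(
  motion=[
    {"turn": [0, 0, 0], "xyz": [-0.28, -1.17, 0], "grip": 2.7},
    {"turn": [0, 0, 0], "xyz": [-0.15, -1.2, 0], "grip": 2.7},
    {"turn": [0, 0, 0], "xyz": [0, -1.21, 0], "grip": 2.7},
    {"turn": [0, 0, 0], "xyz": [0.13, -1.2, 0], "grip": 2.7},
    {"turn": [0, 0, 0], "xyz": [0.27, -1.18, 0], "grip": 2.7},
    {"turn": [0, 0, 0], "xyz": [0.4, -1.14, 0], "grip": 2.7},
    {"turn": [0, 0, 0], "xyz": [0.53, -1.09, 0], "grip": 2.7},
    {"turn": [0, 0, 0], "xyz": [0.65, -1.02, 0], "grip": 2.7},
    {"turn": [0, 0, 0], "xyz": [0.76, -0.94, 0], "grip": 2.7},
    {"turn": [0, 0, 0], "xyz": [0.86, -0.8, 0], "grip": 2.7},
  ],
)

```text
time: 44.75
tool_pos: [0.4869, -0.0763, 0.215]
orientation: [-3.142, -0.0, 0.0]
force: [-2.8, -2.9, -0.5]
finger_gap: 0.0272
grasp_force: 1.3
```

Emit:
drive_tool(
  motion=[
    {"turn": [0, 0, 0], "xyz": [-0.86, 0.84, 0], "grip": 2.7},
    {"turn": [0, 0, 0], "xyz": [-0.76, 0.94, 0], "grip": 2.7},
    {"turn": [0, 0, 0], "xyz": [-0.65, 1.02, 0], "grip": 2.7},
    {"turn": [0, 0, 0], "xyz": [-0.53, 1.09, 0], "grip": 2.7},
    {"turn": [0, 0, 0], "xyz": [-0.4, 1.14, 0], "grip": 2.7},
    {"turn": [0, 0, 0], "xyz": [-0.27, 1.18, 0], "grip": 2.7},
    {"turn": [0, 0, 0], "xyz": [-0.13, 1.2, 0], "grip": 2.7},
    {"turn": [0, 0, 0], "xyz": [0, 1.21, 0], "grip": 2.7},
    {"turn": [0, 0, 0], "xyz": [0.15, 1.2, 0], "grip": 2.7},
    {"turn": [0, 0, 0], "xyz": [0.28, 1.13, 0], "grip": 2.7},
  ],
)

```text
time: 45.75
tool_pos: [0.4547, -0.1879, 0.2151]
orientation: [3.141, -0.0, 0.0]
force: [-0.8, 1.7, 0.2]
finger_gap: 0.0268
grasp_force: 0.4
```

Emit:
drive_tool(
  motion=[
    {"turn": [0, 0, 0], "xyz": [-0.28, -1.17, 0], "grip": 2.7},
    {"turn": [0, 0, 0], "xyz": [-0.15, -1.2, 0], "grip": 2.7},
    {"turn": [0, 0, 0], "xyz": [0, -1.21, 0], "grip": 2.7},
    {"turn": [0, 0, 0], "xyz": [0.13, -1.2, 0], "grip": 2.7},
    {"turn": [0, 0, 0], "xyz": [0.27, -1.18, 0], "grip": 2.7},
    {"turn": [0, 0, 0], "xyz": [0.4, -1.14, 0], "grip": 2.7},
    {"turn": [0, 0, 0], "xyz": [0.53, -1.09, 0], "grip": 2.7},
    {"turn": [0, 0, 0], "xyz": [0.65, -1.02, 0], "grip": 2.7},
    {"turn": [0, 0, 0], "xyz": [0.76, -0.94, 0], "grip": 2.7},
    {"turn": [0, 0, 0], "xyz": [0.86, -0.8, 0], "grip": 2.7},
  ],
)

```text
time: 46.75
tool_pos: [0.4869, -0.0763, 0.215]
orientation: [-3.142, -0.0, 0.0]
force: [-2.0, -2.5, -0.3]
finger_gap: 0.0271
grasp_force: 1.3
```

Emit:
drive_tool(
  motion=[
    {"turn": [0, 0, 0], "xyz": [-0.86, 0.84, 0], "grip": 2.7},
    {"turn": [0, 0, 0], "xyz": [-0.76, 0.94, 0], "grip": 2.7},
    {"turn": [0, 0, 0], "xyz": [-0.65, 1.02, 0], "grip": 2.7},
    {"turn": [0, 0, 0], "xyz": [-0.53, 1.09, 0], "grip": 2.7},
    {"turn": [0, 0, 0], "xyz": [-0.4, 1.14, 0], "grip": 2.7},
    {"turn": [0, 0, 0], "xyz": [-0.27, 1.18, 0], "grip": 2.7},
    {"turn": [0, 0, 0], "xyz": [-0.13, 1.2, 0], "grip": 2.7},
    {"turn": [0, 0, 0], "xyz": [0, 1.21, 0], "grip": 2.7},
    {"turn": [0, 0, 0], "xyz": [0.15, 1.2, 0], "grip": 2.7},
    {"turn": [0, 0, 0], "xyz": [0.28, 1.13, 0], "grip": 2.7},
  ],
)

```text
time: 47.75
tool_pos: [0.4547, -0.1879, 0.2151]
orientation: [3.141, -0.0, 0.0]
force: [0.4, 1.2, 0.4]
finger_gap: 0.027
grasp_force: 0.4
```

Emit:
drive_tool(
  motion=[
    {"turn": [0, 0, 0], "xyz": [-0.28, -1.17, 0], "grip": 2.7},
    {"turn": [0, 0, 0], "xyz": [-0.15, -1.2, 0], "grip": 2.7},
    {"turn": [0, 0, 0], "xyz": [0, -1.21, 0], "grip": 2.7},
    {"turn": [0, 0, 0], "xyz": [0.13, -1.2, 0], "grip": 2.7},
    {"turn": [0, 0, 0], "xyz": [0.27, -1.18, 0], "grip": 2.7},
    {"turn": [0, 0, 0], "xyz": [0.4, -1.14, 0], "grip": 2.7},
    {"turn": [0, 0, 0], "xyz": [0.53, -1.09, 0], "grip": 2.7},
  ],
)

```text
time: 48.45
tool_pos: [0.4638, -0.1037, 0.2151]
orientation: [3.141, 0.001, -0.0]
force: [-3.2, -2.3, 1.1]
finger_gap: 0.0268
grasp_force: 1.3
```

Emit:
drive_tool(
  motion=[
    {"turn": [0, 0, 0], "xyz": [0.65, -1.02, 0], "grip": 2.7},
    {"turn": [0, 0, 0], "xyz": [0.76, -0.94, 0], "grip": 2.7},
    {"turn": [0, 0, 0], "xyz": [0.86, -0.8, 0], "grip": 2.7},
  ],
)

```text
time: 48.75
tool_pos: [0.4869, -0.0764, 0.215]
orientation: [-3.142, -0.0, 0.0]
force: [-1.1, -2.7, 0.9]
finger_gap: 0.0268
grasp_force: 1.3
```

Emit:
drive_tool(
  motion=[
    {"turn": [0, 0, 0], "xyz": [-0.86, 0.84, 0], "grip": 2.7},
    {"turn": [0, 0, 0], "xyz": [-0.76, 0.94, 0], "grip": 2.7},
    {"turn": [0, 0, 0], "xyz": [-0.65, 1.02, 0], "grip": 2.7},
    {"turn": [0, 0, 0], "xyz": [-0.53, 1.09, 0], "grip": 2.7},
    {"turn": [0, 0, 0], "xyz": [-0.4, 1.14, 0], "grip": 2.7},
    {"turn": [0, 0, 0], "xyz": [-0.27, 1.18, 0], "grip": 2.7},
    {"turn": [0, 0, 0], "xyz": [-0.13, 1.2, 0], "grip": 2.7},
    {"turn": [0, 0, 0], "xyz": [0, 1.21, 0], "grip": 2.7},
    {"turn": [0, 0, 0], "xyz": [0.15, 1.2, 0], "grip": 2.7},
    {"turn": [0, 0, 0], "xyz": [0.28, 1.13, 0], "grip": 2.7},
  ],
)

```text
time: 49.75
tool_pos: [0.4547, -0.1879, 0.2151]
orientation: [3.141, -0.0, 0.0]
force: [-1.6, 0.7, -0.2]
finger_gap: 0.0272
grasp_force: 0.4
```

Emit:
drive_tool(
  motion=[
    {"turn": [0, 0, 0], "xyz": [-0.28, -1.17, 0], "grip": 2.7},
    {"turn": [0, 0, 0], "xyz": [-0.15, -1.2, 0], "grip": 2.7},
    {"turn": [0, 0, 0], "xyz": [0, -1.21, 0], "grip": 2.7},
  ],
)

```text
time: 50.05
tool_pos: [0.4499, -0.1495, 0.215]
orientation: [-3.141, -0.001, 0.0]
force: [0.1, 0.5, -0.6]
finger_gap: 0.0269
grasp_force: 0.3
```

Emit:
drive_tool(
  motion=[
    {"turn": [0, 0, 0], "xyz": [0.13, -1.2, 0], "grip": 2.7},
    {"turn": [0, 0, 0], "xyz": [0.27, -1.18, 0], "grip": 2.7},
  ],
)

```text
time: 50.25
tool_pos: [0.4541, -0.1258, 0.2152]
orientation: [3.141, 0.001, -0.001]
force: [-2.2, -3.1, 0.1]
finger_gap: 0.0274
grasp_force: 1.4
```

Emit:
drive_tool(
  motion=[
    {"turn": [0, 0, 0], "xyz": [0.4, -1.14, 0], "grip": 2.7},
  ],
)

```text
time: 50.35
tool_pos: [0.4583, -0.1145, 0.2152]
orientation: [3.141, 0.001, -0.0]
force: [-2.2, -3.3, 0.5]
finger_gap: 0.0269
grasp_force: 1.4
```

Emit:
drive_tool(
  motion=[
    {"turn": [0, 0, 0], "xyz": [0.53, -1.09, 0], "grip": 2.7},
  ],
)

```text
time: 50.45
tool_pos: [0.4638, -0.1037, 0.2151]
orientation: [3.141, 0.001, -0.0]
force: [-1.1, -3.4, 0.7]
finger_gap: 0.0271
grasp_force: 1.3
```

Emit:
drive_tool(
  motion=[
    {"turn": [0, 0, 0], "xyz": [0.65, -1.02, 0], "grip": 2.7},
  ],
)

```text
time: 50.55
tool_pos: [0.4704, -0.0936, 0.2151]
orientation: [3.142, 0.0, -0.0]
force: [-1.6, -2.6, 0.8]
finger_gap: 0.0273
grasp_force: 1.3
```

Emit:
drive_tool(
  motion=[
    {"turn": [0, 0, 0], "xyz": [0.76, -0.94, 0], "grip": 2.7},
  ],
)

```text
time: 50.65
tool_pos: [0.4782, -0.0843, 0.2151]
orientation: [3.142, 0.0, -0.0]
force: [-1.8, -3.0, -0.5]
finger_gap: 0.0271
grasp_force: 1.3
```

Emit:
drive_tool(
  motion=[
    {"turn": [0, 0, 0], "xyz": [0.86, -0.8, 0], "grip": 2.7},
  ],
)

```text
time: 50.75
tool_pos: [0.4869, -0.0764, 0.215]
orientation: [-3.142, -0.0, 0.0]
force: [-2.2, -2.5, 1.2]
finger_gap: 0.027
grasp_force: 1.3
```

Emit:
drive_tool(
  motion=[
    {"turn": [0, 0, 0], "xyz": [-0.86, 0.84, 0], "grip": 2.7},
    {"turn": [0, 0, 0], "xyz": [-0.76, 0.94, 0], "grip": 2.7},
    {"turn": [0, 0, 0], "xyz": [-0.65, 1.02, 0], "grip": 2.7},
    {"turn": [0, 0, 0], "xyz": [-0.53, 1.09, 0], "grip": 2.7},
    {"turn": [0, 0, 0], "xyz": [-0.4, 1.14, 0], "grip": 2.7},
    {"turn": [0, 0, 0], "xyz": [-0.27, 1.18, 0], "grip": 2.7},
    {"turn": [0, 0, 0], "xyz": [-0.13, 1.2, 0], "grip": 2.7},
    {"turn": [0, 0, 0], "xyz": [0, 1.21, 0], "grip": 2.7},
    {"turn": [0, 0, 0], "xyz": [0.15, 1.2, 0], "grip": 2.7},
    {"turn": [0, 0, 0], "xyz": [0.28, 1.13, 0], "grip": 2.7},
  ],
)

```text
time: 51.75
tool_pos: [0.4547, -0.1878, 0.2151]
orientation: [3.141, -0.0, 0.0]
force: [-0.5, 0.8, -0.5]
finger_gap: 0.0271
grasp_force: 0.4
```

Emit:
drive_tool(
  motion=[
    {"turn": [0, 0, 0], "xyz": [-0.28, -1.17, 0], "grip": 2.7},
    {"turn": [0, 0, 0], "xyz": [-0.15, -1.2, 0], "grip": 2.7},
  ],
)

```text
time: 51.95
tool_pos: [0.45, -0.1625, 0.2149]
orientation: [-3.142, 0.001, 0.0]
force: [-0.6, -0.2, -0.4]
finger_gap: 0.0269
grasp_force: 0.3
```

Emit:
drive_tool(
  motion=[
    {"turn": [0, 0, 0], "xyz": [0, -1.21, 0], "grip": 2.7},
  ],
)

```text
time: 52.05
tool_pos: [0.4499, -0.1495, 0.215]
orientation: [-3.141, -0.001, 0.0]
force: [-0.9, -0.0, 0.3]
finger_gap: 0.027
grasp_force: 0.3
```

Emit:
drive_tool(
  motion=[
    {"turn": [0, 0, 0], "xyz": [0.13, -1.2, 0], "grip": 2.7},
  ],
)

```text
time: 52.15
tool_pos: [0.4513, -0.1374, 0.2151]
orientation: [3.141, 0.002, -0.001]
force: [-2.5, -2.7, -0.4]
finger_gap: 0.0274
grasp_force: 1.5
```

Emit:
drive_tool(
  motion=[
    {"turn": [0, 0, 0], "xyz": [0.27, -1.18, 0], "grip": 2.7},
  ],
)

```text
time: 52.25
tool_pos: [0.4541, -0.1258, 0.2152]
orientation: [3.141, 0.001, -0.001]
force: [-3.7, -3.0, 0.2]
finger_gap: 0.0269
grasp_force: 1.4
```

Emit:
drive_tool(
  motion=[
    {"turn": [0, 0, 0], "xyz": [0.4, -1.14, 0], "grip": 2.7},
  ],
)

```text
time: 52.35
tool_pos: [0.4583, -0.1145, 0.2152]
orientation: [3.141, 0.001, -0.0]
force: [-2.5, -3.1, 0.5]
finger_gap: 0.0272
grasp_force: 1.4
```

Emit:
drive_tool(
  motion=[
    {"turn": [0, 0, 0], "xyz": [0.53, -1.09, 0], "grip": 2.7},
  ],
)

```text
time: 52.45
tool_pos: [0.4638, -0.1037, 0.2151]
orientation: [3.141, 0.0, -0.0]
force: [-2.8, -1.6, -0.1]
finger_gap: 0.0269
grasp_force: 1.3
```

Emit:
drive_tool(
  motion=[
    {"turn": [0, 0, 0], "xyz": [0.65, -1.02, 0], "grip": 2.7},
  ],
)

```text
time: 52.55
tool_pos: [0.4704, -0.0936, 0.2151]
orientation: [3.142, 0.0, -0.0]
force: [-1.8, -3.1, -0.0]
finger_gap: 0.0268
grasp_force: 1.3
```

Emit:
drive_tool(
  motion=[
    {"turn": [0, 0, 0], "xyz": [0.76, -0.94, 0], "grip": 2.7},
  ],
)

```text
time: 52.65
tool_pos: [0.4782, -0.0843, 0.215]
orientation: [3.142, 0.0, -0.0]
force: [-2.4, -2.2, 0.3]
finger_gap: 0.0272
grasp_force: 1.3
```

Emit:
drive_tool(
  motion=[
    {"turn": [0, 0, 0], "xyz": [0.86, -0.8, 0], "grip": 2.7},
  ],
)

```text
time: 52.75
tool_pos: [0.4869, -0.0763, 0.215]
orientation: [-3.142, -0.0, 0.0]
force: [-3.0, -2.6, -0.3]
finger_gap: 0.0273
grasp_force: 1.3
```

Emit:
drive_tool(
  motion=[
    {"turn": [0, 0, 0], "xyz": [-0.86, 0.84, 0], "grip": 2.7},
    {"turn": [0, 0, 0], "xyz": [-0.76, 0.94, 0], "grip": 2.7},
    {"turn": [0, 0, 0], "xyz": [-0.65, 1.02, 0], "grip": 2.7},
    {"turn": [0, 0, 0], "xyz": [-0.53, 1.09, 0], "grip": 2.7},
    {"turn": [0, 0, 0], "xyz": [-0.4, 1.14, 0], "grip": 2.7},
    {"turn": [0, 0, 0], "xyz": [-0.27, 1.18, 0], "grip": 2.7},
    {"turn": [0, 0, 0], "xyz": [-0.13, 1.2, 0], "grip": 2.7},
    {"turn": [0, 0, 0], "xyz": [0, 1.21, 0], "grip": 2.7},
    {"turn": [0, 0, 0], "xyz": [0.15, 1.2, 0], "grip": 2.7},
    {"turn": [0, 0, 0], "xyz": [0.28, 1.13, 0], "grip": 2.7},
  ],
)

```text
time: 53.75
tool_pos: [0.4547, -0.1879, 0.2151]
orientation: [3.141, -0.0, 0.0]
force: [-0.5, 0.7, 0.5]
finger_gap: 0.0275
grasp_force: 0.4
```

Emit:
drive_tool(
  motion=[
    {"turn": [0, 0, 0], "xyz": [-0.28, -1.17, 0], "grip": 2.7},
    {"turn": [0, 0, 0], "xyz": [-0.15, -1.2, 0], "grip": 2.7},
    {"turn": [0, 0, 0], "xyz": [0, -1.21, 0], "grip": 2.7},
    {"turn": [0, 0, 0], "xyz": [0.07, -0.6, 0], "grip": 2.7},
  ],
)

```text
time: 54.15
tool_pos: [0.4508, -0.1431, 0.2152]
orientation: [-3.142, -0.003, 0.0]
force: [0.2, -1.5, 0.8]
finger_gap: 0.027
grasp_force: 0.6
```

Emit:
drive_tool(
  motion=[
    {"turn": [0, 0, 0], "xyz": [0.06, -0.6, 0], "grip": 2.7},
  ],
)

```text
time: 54.25
tool_pos: [0.4515, -0.138, 0.2152]
orientation: [3.141, 0.002, -0.0]
force: [-2.1, -2.9, 0.0]
finger_gap: 0.0271
grasp_force: 1.4
```

Emit:
drive_tool(
  motion=[
    {"turn": [0, 0, 0], "xyz": [0.27, -1.18, 0], "grip": 2.7},
  ],
)

```text
time: 54.35
tool_pos: [0.4541, -0.1268, 0.2151]
orientation: [3.141, -0.0, -0.001]
force: [-2.2, -3.3, 0.3]
finger_gap: 0.0272
grasp_force: 1.5
```

Emit:
drive_tool(
  motion=[
    {"turn": [0, 0, 0], "xyz": [0.4, -1.14, 0], "grip": 2.7},
  ],
)

```text
time: 54.45
tool_pos: [0.4583, -0.115, 0.2151]
orientation: [3.141, -0.0, -0.0]
force: [-2.6, -2.4, 0.4]
finger_gap: 0.0272
grasp_force: 1.4
```

Emit:
drive_tool(
  motion=[
    {"turn": [0, 0, 0], "xyz": [0.26, -0.55, 0], "grip": 2.7},
  ],
)

```text
time: 54.55
tool_pos: [0.4611, -0.1091, 0.2151]
orientation: [-3.142, -0.001, 0.0]
force: [-2.7, -2.3, 0.9]
finger_gap: 0.0271
grasp_force: 1.2
```

Emit:
drive_tool(
  motion=[
    {"turn": [0, 0, 0], "xyz": [0.27, -0.54, 0], "grip": 2.7},
  ],
)

```text
time: 54.65
tool_pos: [0.4638, -0.1042, 0.215]
orientation: [3.142, 0.001, -0.0]
force: [-1.5, -2.2, 0.3]
finger_gap: 0.027
grasp_force: 1.2
```

Emit:
drive_tool(
  motion=[
    {"turn": [0, 0, 0], "xyz": [0.65, -1.02, 0], "grip": 2.7},
  ],
)

```text
time: 54.75
tool_pos: [0.4702, -0.0944, 0.2151]
orientation: [3.141, -0.001, -0.0]
force: [-2.6, -2.4, -0.6]
finger_gap: 0.0267
grasp_force: 1.3
```

Emit:
drive_tool(
  motion=[
    {"turn": [0, 0, 0], "xyz": [0.38, -0.47, 0], "grip": 2.7},
  ],
)

```text
time: 54.85
tool_pos: [0.4743, -0.0891, 0.215]
orientation: [-3.141, -0.001, 0.0]
force: [-2.1, -3.4, 0.2]
finger_gap: 0.0268
grasp_force: 1.2
```

Emit:
drive_tool(
  motion=[
    {"turn": [0, 0, 0], "xyz": [0.38, -0.47, 0], "grip": 2.7},
  ],
)

```text
time: 54.95
tool_pos: [0.478, -0.0847, 0.215]
orientation: [-3.142, -0.0, 0.0]
force: [-1.4, -1.7, -0.4]
finger_gap: 0.0275
grasp_force: 1.2
```

Emit:
drive_tool(
  motion=[
    {"turn": [0, 0, 0], "xyz": [0.43, -0.4, 0], "grip": 2.7},
  ],
)

```text
time: 55.05
tool_pos: [0.4822, -0.0808, 0.215]
orientation: [-3.142, -0.0, 0.0]
force: [-2.0, -2.5, 0.1]
finger_gap: 0.0267
grasp_force: 1.2
```

Emit:
drive_tool(
  motion=[
    {"turn": [0, 0, 0], "xyz": [0.43, -0.4, 0], "grip": 2.7},
  ],
)

```text
time: 55.15
tool_pos: [0.4865, -0.077, 0.215]
orientation: [3.141, 0.0, -0.0]
force: [-4.4, -3.6, 0.1]
finger_gap: 0.0272
grasp_force: 2.2
```

Emit:
drive_tool(
  motion=[
    {"turn": [0, 0, 0], "xyz": [-0.86, 0.84, 0], "grip": 2.7},
    {"turn": [0, 0, 0], "xyz": [-0.76, 0.94, 0], "grip": 2.7},
    {"turn": [0, 0, 0], "xyz": [-0.65, 1.02, 0], "grip": 2.7},
    {"turn": [0, 0, 0], "xyz": [-0.53, 1.09, 0], "grip": 2.7},
    {"turn": [0, 0, 0], "xyz": [-0.4, 1.14, 0], "grip": 2.7},
    {"turn": [0, 0, 0], "xyz": [-0.27, 1.18, 0], "grip": 2.7},
    {"turn": [0, 0, 0], "xyz": [-0.13, 1.2, 0], "grip": 2.7},
    {"turn": [0, 0, 0], "xyz": [0, 1.21, 0], "grip": 2.7},
    {"turn": [0, 0, 0], "xyz": [0.15, 1.2, 0], "grip": 2.7},
    {"turn": [0, 0, 0], "xyz": [0.28, 1.13, 0], "grip": 2.7},
  ],
)

```text
time: 56.15
tool_pos: [0.4547, -0.1879, 0.2151]
orientation: [3.141, -0.0, 0.0]
force: [-1.3, 0.7, -0.0]
finger_gap: 0.027
grasp_force: 0.4
```

Emit:
drive_tool(
  motion=[
    {"turn": [0, 0, 0], "xyz": [-0.28, -1.17, 0], "grip": 2.7},
    {"turn": [0, 0, 0], "xyz": [-0.15, -1.2, 0], "grip": 2.7},
    {"turn": [0, 0, 0], "xyz": [0, -1.21, 0], "grip": 2.7},
    {"turn": [0, 0, 0], "xyz": [0.07, -0.6, 0], "grip": 2.7},
  ],
)

```text
time: 56.55
tool_pos: [0.4507, -0.1432, 0.2151]
orientation: [3.141, 0.003, -0.001]
force: [-2.7, -4.4, -1.0]
finger_gap: 0.027
grasp_force: 1.8
```

Emit:
drive_tool(
  motion=[
    {"turn": [0, 0, 0], "xyz": [0.06, -0.6, 0], "grip": 2.7},
  ],
)

```text
time: 56.65
tool_pos: [0.4512, -0.1382, 0.2151]
orientation: [3.14, 0.002, -0.002]
force: [-5.8, -6.3, 0.0]
finger_gap: 0.0275
grasp_force: 3.3
```

Emit:
drive_tool(
  motion=[
    {"turn": [0, 0, 0], "xyz": [0.13, -0.6, 0], "grip": 2.7},
  ],
)

```text
time: 56.75
tool_pos: [0.4523, -0.1329, 0.2151]
orientation: [3.139, 0.002, -0.003]
force: [-7.7, -9.9, 0.2]
finger_gap: 0.0272
grasp_force: 4.9
```

Emit:
drive_tool(
  motion=[
    {"turn": [0, 0, 0], "xyz": [0.14, -0.58, 0], "grip": 2.7},
  ],
)

```text
time: 56.85
tool_pos: [0.4534, -0.1275, 0.2151]
orientation: [3.139, 0.001, -0.005]
force: [-10.8, -13.8, 2.1]
finger_gap: 0.0272
grasp_force: 6.5
```

Emit:
drive_tool(
  motion=[
    {"turn": [0, 0, 0], "xyz": [0.2, -0.57, 0], "grip": 2.7},
  ],
)

```text
time: 56.95
tool_pos: [0.4558, -0.1214, 0.2151]
orientation: [3.14, 0.0, -0.002]
force: [0.6, -0.0, 0.3]
finger_gap: 0.0271
grasp_force: 0.2
```

Emit:
drive_tool(
  motion=[
    {"turn": [0, 0, 0], "xyz": [0, 0, 0], "grip": 2.7},
    {"turn": [0, 0, 0], "xyz": [0, 0, 0], "grip": 2.7},
  ],
)

```text
time: 57.15
tool_pos: [0.4563, -0.121, 0.2152]
orientation: [-3.141, -0.001, -0.001]
force: [0.8, -0.6, 0.1]
finger_gap: 0.0271
grasp_force: 0.0
```

Emit:
drive_tool(
  motion=[
    {"turn": [0, 0, 0], "xyz": [0.22, -0.56, 0], "grip": 2.7},
  ],
)

```text
time: 57.25
tool_pos: [0.4584, -0.1159, 0.2151]
orientation: [3.141, -0.001, 0.0]
force: [0.1, -1.0, 0.5]
finger_gap: 0.027
grasp_force: 0.2
```

Emit:
drive_tool(
  motion=[
    {"turn": [0, 0, 0], "xyz": [0.25, -0.55, 0], "grip": 2.7},
  ],
)

```text
time: 57.35
tool_pos: [0.461, -0.11, 0.2151]
orientation: [3.141, -0.0, -0.0]
force: [-1.8, -1.8, 0.1]
finger_gap: 0.0269
grasp_force: 1.1
```

Emit:
drive_tool(
  motion=[
    {"turn": [0, 0, 0], "xyz": [0.27, -0.54, 0], "grip": 2.7},
  ],
)

```text
time: 57.45
tool_pos: [0.4635, -0.1047, 0.215]
orientation: [3.141, 0.0, -0.001]
force: [-4.2, -5.6, 0.6]
finger_gap: 0.0271
grasp_force: 2.7
```

```bash
python3 - <<'E'
from h import *
c=cam("top"); s=cam("scene"); print(ctrl.get_state()["tool_pos"],ctrl.get_state()["force"])
cv2.imwrite("pics/m8.png",np.vstack([cv2.resize(c["color"][175:265,280:420],(560,360),interpolation=cv2.INTER_CUBIC),cv2.resize(s["color"][190:250,280:420],(560,240),interpolation=cv2.INTER_CUBIC)]))
E
```

```text
[ 0.46363718 -0.10449676  0.2150376 ] [-2.33452546 -3.78830578  0.74842107]
```

View pics/m8.png

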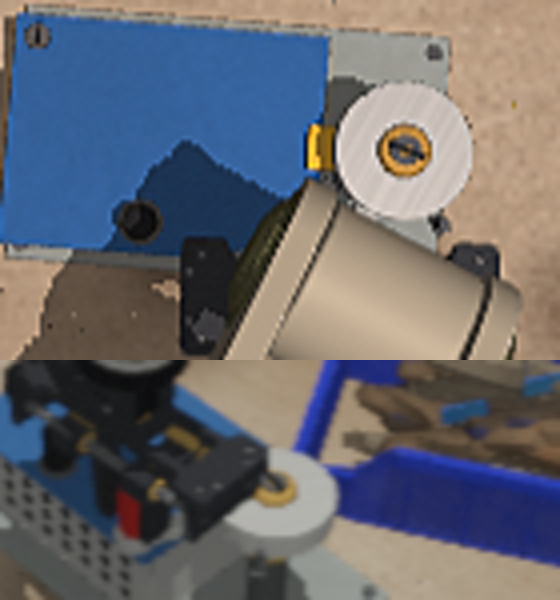

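```bash
python3 - <<'E'
import cv2,numpy as np
for f in("pics/top0.png","now"):
    if f=="now":
        from h import *; im=cam("top")["color"]
    else: im=cv2.imread(f)
    w=cv2.cvtColor(im,cv2.COLOR_BGR2GRAY)[204:222,372:390].astype(float)
    w=cv2.resize(w,(180,180),interpolation=cv2.INTER_CUBIC)
    yy,xx=np.mgrid[:180,:180]; best=None
    for cx,cy in[(92,86)]:
        m=(np.hypot(xx-cx,yy-cy)<42)&(w<60); x,y=xx[m],yy[m]; C=np.cov(x,y); v=np.linalg.eigh(C); e=v[1][:,1]
        print(f,m.sum(),x.mean(),y.mean(),v[0],np.degrees(np.arctan2(e[1],e[0]))%180)
E
```

```text
pics/top0.png 1329 94.71030850263355 85.90820165537998 [ 56.88922423 623.15766536] 102.74334884882751
now 1148 90.54442508710801 82.55836236933798 [ 22.60446594 656.26896391] 21.001755842603217
```

Emit:
drive_tool(
  motion=[
    {"turn": [0, 0, 0], "xyz": [0.3, -0.52, 0], "grip": 2.7},
    {"turn": [0, 0, 0], "xyz": [0.2, -0.3, 0], "grip": 2.7},
  ],
)

```text
time: 57.8
tool_pos: [0.4681, -0.0972, 0.2149]
orientation: [3.14, 0.0, -0.003]
force: [-8.0, -9.5, 0.6]
finger_gap: 0.0271
grasp_force: 4.5
```

```bash
cat > slot.py <<'E'
from h import *
for i in range(2):
    w=cv2.cvtColor(cam("top")["color"],cv2.COLOR_BGR2GRAY)[204:222,372:390].astype(float)
    w=cv2.resize(w,(180,180),interpolation=cv2.INTER_CUBIC); yy,xx=np.mgrid[:180,:180]
    m=(np.hypot(xx-92,yy-86)<42)&(w<60); v=np.linalg.eigh(np.cov(xx[m],yy[m])); e=v[1][:,1]
    print(m.sum(),v[0].round(),np.degrees(np.arctan2(e[1],e[0]))%180,ctrl.get_state()["force"].round(1))
E
python3 slot.py
```

```text
1162 [ 25. 675.] 21.023469287879152 [-6.7 -6.9  0.5]
1159 [ 24. 666.] 21.006278439807062 [-6.3 -7.3  1.4]
```

The slot angle stays at 21.0° under about 10 N, so the screw is at its hard stop. I'll release and back away.

Emit:
drive_tool(
  motion=[
    {"turn": [0, 0, 0], "xyz": [-0.2, 0.3, 0], "grip": 2.7},
    {"turn": [0, 0, 0], "xyz": [-0.2, 0.3, 0], "grip": 3.5},
    {"turn": [0, 0, 0], "xyz": [0, 0, 0], "grip": 5},
    {"turn": [0, 0, 0], "xyz": [0, 0, 0], "grip": 5},
    {"turn": [0, 0, 0], "xyz": [0, 0, -3], "grip": 5},
    {"turn": [0, 0, 0], "xyz": [0, 0, -4], "grip": 5},
    {"turn": [0, 0, 0], "xyz": [0, 0, -3], "grip": 5},
    {"turn": [0, 0, 0], "xyz": [0, 4, 0], "grip": 5},
    {"turn": [0, 0, 0], "xyz": [-1, 4, 0], "grip": 5},
    {"turn": [0, 0, 0], "xyz": [-1, 4, 0], "grip": 5},
  ],
)

```text
time: 58.9
tool_pos: [0.4444, -0.2236, 0.3153]
orientation: [-3.142, -0.002, -0.001]
force: [0.9, -0.1, 0.0]
finger_gap: 0.0497
grasp_force: 0.0
```

Emit:
drive_tool(
  motion=[
    {"turn": [0, 0, 0], "xyz": [-1, 4, 0], "grip": 5},
    {"turn": [0, 0, 0], "xyz": [-1, 4, 0], "grip": 5},
    {"turn": [0, 0, 0], "xyz": [0, 2, 0], "grip": 5},
    {"turn": [0, 0, 0], "xyz": [0, 0, 0], "grip": 5},
    {"turn": [0, 0, 0], "xyz": [0, 0, 0], "grip": 5},
  ],
)

```text
time: 59.4
tool_pos: [0.4248, -0.3222, 0.3149]
orientation: [-3.141, 0.0, -0.0]
force: [0.0, -0.1, -0.5]
finger_gap: 0.0501
grasp_force: 0.0
```

```bash
python3 slot.py; python3 - <<'E'
from h import *
c=cam("top"); s=cam("scene")
cv2.imwrite("pics/m9.png",np.vstack([cv2.resize(c["color"][165:265,260:420],(640,400),interpolation=cv2.INTER_CUBIC),cv2.resize(s["color"][190:240,260:420],(640,200),interpolation=cv2.INTER_CUBIC)]))
E
```

```text
1088 [ 20. 658.] 20.896114458208473 [-0.2  0.3 -0.2]
1108 [ 20. 662.] 20.914464303173702 [0.4 0.2 1.1]
```

View pics/m9.png

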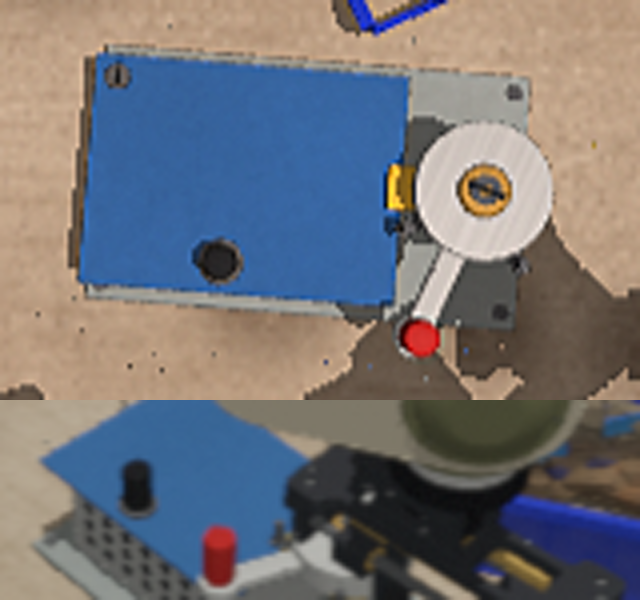

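The cover is shut and parallel to the plate, the yellow bar is down on the flange, the slot is steady, and the arm is clear. Handing in.

```bash
python3 -c "
from plant import ctrl
print(ctrl.finish_job())"
```

```text
the job is handed in; nothing more can be done
None
```

I put all four sockets in the chamber, swivelled the cover shut against its stop, ratcheted the clamp until the screw stopped turning, and handed the job in; no verdict came back.

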